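# Bolt down the holding jig and lock the cores in its bayonet sockets

### The arm

A 7-joint arm with a two-finger parallel gripper is mounted at the origin on a cart in front of the work surface, level with it; the furniture and walls round the work are solid. World frame = base frame: x ahead of the robot, y to its left, z up, the work surface at z = 0. Lengths are in mm, angles in rad, forces in N, time in s.
With the tool pointing down it reaches from about 425 to 950 mm from the base axis. Payload 4.7 kg.
Tool frame: the origin (TCP) lies midway between the tips of the shut fingers; the grasp point (between the pads) lies grip_depth behind it (grip_depth is the distance from the TCP to the grasp point, in mm); z points along the fingers, y is the line along which they close (so a half turn about z gives the same grasp; the last joint's range is limited). The gripper opens to 85 mm and grips with 20 to 120 N. Pads are 22 mm wide; open, the fingers measure 114 mm over their backs; the gripper's body (76 mm by 85 mm) begins 54 mm behind the grasp point. The pads swing forward as they close: fully open they stand 13 mm farther back than shut.
Start: joints at [1.308, 0.469, -0.049, 1.532, 0.024, 1.141, -0.082], TCP at [156.427, -656.642, 231.335] pointing down, gripper open.
Joint ranges: [-2.59, 2.59], [-0.33, 1.99], [-1.39, 1.29], [0.1, 2.45], [-1.04, 4.18], [0.21, 1.99], [-2.66, 2.66]. Speed limits (rad/s): [2.57, 2.57, 3.14, 3.14, 3.14, 3.14, 3.14].

### API

Orientations are given as a rotation vector (axis times angle).
In Python, from workcell import state, snapshot, camera_model, sign_off, grip_depth gives the robot as it stands. The module is installed in compiled form; this text tells all that it offers.
- The arm moves only by the tool move_arm, never from a script. Its argument "rows" is a list that holds one entry, the list of rows, each a list of 7 numbers: the shift along the tool's x, y, z in cm, then the turn, a rotation vector about the tool's x, y, z in degrees, then the finger opening in cm, from 0 to 8.54. A call has 1 to 8 rows; each row is the pose to reach, as a shift and turn from the pose commanded when the call began, along the tool's axes at that moment; what a row does not reach only later rows make up. A row lasts 1/12 s, in which the tool goes at most 41.7 mm and 7.16 degrees, less where a joint would pass 70% of its speed; a pose out of reach is approached as far as the arm can. A call with a gripper value outside its range is refused whole. The fingers move at their own pace and stop on an object; "newtons" is the grip in N (left out, the last holds). Time passes only in rows, so rows that repeat a pose let the fingers close. It gives the time, the measured TCP pose, the force, the opening and the grip force at its end, in the units of the state.
- state(): the state, without advancing time (a new reading comes with each control period).
- snapshot(name): name is "scene" or "top" or "wrist"; returns the picture (480x640x3 uint8, blue, green, red); there is no depth.
- camera_model(name): a dict with "fx", "fy", "cx", "cy" (pixels), "xyz" and "orientation" of the camera in the world; the wrist camera has in their place "tool_from_camera" (4x4, takes a point from camera to tool coordinates, whose origin is the TCP and whose axes are the flange's). Camera axes: x right, y down, z forward; pixel columns grow to the right and rows downward; lengths in mm; the calibration is good to about 2 mm. A picture is of the moment at which its call begins: read the wrist's pose just before it. camera_model takes no time and is no camera call.
- sign_off(): hands the job in; it is judged then, once.
The state is a dict: "time": time; "joint_pos": joint angles; "dq": joint speeds; "joint_efforts": joint torques, N m; "ee_pos": TCP position; "orientation": TCP orientation; "ft_force": force on the tool from outside, world axes, zero at the start; "ft_torque": the same for the moment, N m; "finger_gap": finger opening in mm; "gripper_force": force on a finger pad.
Only numpy, scipy, OpenCV 4.12 (cv2) and the standard library are available. Lean on these libraries where they do the work, as an engineer would, in place of code of your own. Each camera call takes 0.05 s, during which the arm holds its last target. There are 200 camera calls.

### The job

Screw both captive bolts of the holding jig clockwise to their end stops first; then load every brass lock core on the bench into a bayonet socket of its own: lugs down the slots, push in against the spring, twist clockwise to the stop and let the spring lift it into its notch. Be gentle: never press a core down on a socket with more than 40 N, and leave the tin, the padlock and the screwdriver where they are.

Things in the scene. Friction and masses are not known exactly. Their poses are not given: they have to be found in the camera images.
- core1_grip (a point): grip point of brass lock core 1 (up to three, all alike; may be absent), on its axis 46 mm above the foot; z up the core. It is the middle of a flat thumb-turn 42 mm long along x, 14 mm thick along y, 22 to 58 mm above the foot. Below it a collar 38 mm across at 18 to 22 mm. A half turn gives the same core. Mass about 0.12 kg
- core2_grip (a point): grip point of brass lock core 2 (up to three, all alike; may be absent), on its axis 46 mm above the foot; z up the core. It is the middle of a flat thumb-turn 42 mm long along x, 14 mm thick along y, 22 to 58 mm above the foot. Below it a collar 38 mm across at 18 to 22 mm. A half turn gives the same core. Mass about 0.12 kg
- core3_grip (a point): grip point of brass lock core 3 (up to three, all alike; may be absent), on its axis 46 mm above the foot; z up the core. It is the middle of a flat thumb-turn 42 mm long along x, 14 mm thick along y, 22 to 58 mm above the foot. Below it a collar 38 mm across at 18 to 22 mm. A half turn gives the same core. Mass about 0.12 kg
- socket1_mouth (a point): left-hand (+y) bayonet socket, a round aluminium housing 63 mm across; centre of its mouth, flush with the rim, 34 mm above the bench; z up, x along its two entry slots. All three alike: bore 32 mm; slots 10 mm wide, reaching 27 mm either side of the centre, for the core's lugs. A spring plunger meets the foot 7 mm below the rim and pushes up with 4 N, plus 0.4 N per mm
- socket2_mouth (a point): middle socket, centre of its mouth, axes as socket1. With the foot 14 to 18 mm below the rim (collar meets rim at 18: aim at 16) the lugs are under the lip and the core turns clockwise seen from above, up to a stop about 1.27 rad (73 degrees) from the slots (the notch takes 1.15 to 1.27); a dark line on the rim marks the notch. Before 14 mm it cannot turn
- socket3_mouth (a point): right-hand socket, centre of its mouth, axes as socket1. Let go at the stop, the spring lifts the lugs 5 mm into notches: the foot is then 9 mm below the rim, the core's grip point 37 mm above the mouth. Let go short of the stop, it is not locked; without a turn it just rides up to 7 mm below the rim
- bolt_left_grip (a point): left captive bolt of the jig (at its left-hand (+y) end): a vertical steel bolt with a flat wing head 42 mm long (along this point's x), 14 mm thick, from 44 to 70 mm above the bench. This point is on the bolt's axis, 58 mm above the bench, where to grip the head
- bolt_left (a joint): turn of the left bolt in rad: grows clockwise seen from above, end stop (home, tight) at 4.0; it starts 3.2 to 4 rad short of that, takes about 0.06 N m and stays where it is left
- bolt_right_grip (a point): right captive bolt of the jig (at its right-hand (-y) end): a vertical steel bolt with a flat wing head 42 mm long (along this point's x), 14 mm thick, from 44 to 70 mm above the bench. This point is on the bolt's axis, 58 mm above the bench, where to grip the head
- bolt_right (a joint): turn of the right bolt in rad: grows clockwise seen from above, end stop (home, tight) at 4.0; it starts 3.2 to 4 rad short of that, takes about 0.06 N m and stays where it is left
- jig: the fixed holding jig: a steel base plate 86 x 372 x 10 mm with a row of three sockets 85 mm apart along its y, the middle one over the plate's centre, and a bolt at each end 152 mm from the centre; origin at the centre of its underside, on the bench; it does not move when touched
- socket1: housing of socket 1: origin on the bench under its mouth, axes as its mouth
- socket2: housing of socket 2: origin on the bench under its mouth, axes as its mouth
- socket3: housing of socket 3: origin on the bench under its mouth, axes as its mouth
- pin_tin: bystander: round metal tin 46 mm across, 32 mm tall, origin at the centre of its underside
- padlock: bystander: brass padlock lying flat, 63 x 42 x 19 mm, origin at the centre of its underside
- screwdriver: bystander: red-handled screwdriver lying on the bench, 178 mm long along its y, origin at the centre of its underside
- core1: lock core 1, upright; origin at the centre of its foot. Round shaft 28 mm across, 18 mm long, chamfered foot; at the very foot a cross pin 6 x 6 mm whose two lugs reach 24 mm either side of the axis along x, in line with the thumb-turn above. Any core fits any socket
- core2: lock core 2, upright; origin at the centre of its foot. Round shaft 28 mm across, 18 mm long, chamfered foot; at the very foot a cross pin 6 x 6 mm whose two lugs reach 24 mm either side of the axis along x, in line with the thumb-turn above. Any core fits any socket
- core3: lock core 3, upright; origin at the centre of its foot. Round shaft 28 mm across, 18 mm long, chamfered foot; at the very foot a cross pin 6 x 6 mm whose two lugs reach 24 mm either side of the axis along x, in line with the thumb-turn above. Any core fits any socket
Mind the look-alikes: they are no part of the job. Leave any blue or orange look-alike of the core2 alone.

How it is judged (in metres and radians):
On the way:
1. both bolts are screwed home (value of joint each of bolt_left, bolt_right above 3.9 rad), for 0.2 s.
At the end, for the whole second after the job is handed in: both bolts within 0.1 rad of their end stops; every core present stands at rest in a socket, within 6 mm of its centre and upright within 0.1 rad, turned 1.0 to 1.45 rad clockwise from the slots, its grip point 33 to 38.5 mm above the mouth (lifted into the notch) (all of step 1 and ((horizontal distance between core1_grip and socket1_mouth below 0.006 m and z of core1_grip in the frame of socket1_mouth between 0.033 and 0.0385 m and angle between the x axis of core1_grip and the x axis of socket1_mouth, either way round between 1 and 1.45 rad and angle between core1_grip's own z axis and vertical below 0.1 rad) or (horizontal distance between core1_grip and socket2_mouth below 0.006 m and z of core1_grip in the frame of socket2_mouth between 0.033 and 0.0385 m and angle between the x axis of core1_grip and the x axis of socket2_mouth, either way round between 1 and 1.45 rad and angle between core1_grip's own z axis and vertical below 0.1 rad) or (horizontal distance between core1_grip and socket3_mouth below 0.006 m and z of core1_grip in the frame of socket3_mouth between 0.033 and 0.0385 m and angle between the x axis of core1_grip and the x axis of socket3_mouth, either way round between 1 and 1.45 rad and angle between core1_grip's own z axis and vertical below 0.1 rad)) and ((horizontal distance between core2_grip and socket1_mouth below 0.006 m and z of core2_grip in the frame of socket1_mouth between 0.033 and 0.0385 m and angle between the x axis of core2_grip and the x axis of socket1_mouth, either way round between 1 and 1.45 rad and angle between core2_grip's own z axis and vertical below 0.1 rad) or (horizontal distance between core2_grip and socket2_mouth below 0.006 m and z of core2_grip in the frame of socket2_mouth between 0.033 and 0.0385 m and angle between the x axis of core2_grip and the x axis of socket2_mouth, either way round between 1 and 1.45 rad and angle between core2_grip's own z axis and vertical below 0.1 rad) or (horizontal distance between core2_grip and socket3_mouth below 0.006 m and z of core2_grip in the frame of socket3_mouth between 0.033 and 0.0385 m and angle between the x axis of core2_grip and the x axis of socket3_mouth, either way round between 1 and 1.45 rad and angle between core2_grip's own z axis and vertical below 0.1 rad)) and ((horizontal distance between core3_grip and socket1_mouth below 0.006 m and z of core3_grip in the frame of socket1_mouth between 0.033 and 0.0385 m and angle between the x axis of core3_grip and the x axis of socket1_mouth, either way round between 1 and 1.45 rad and angle between core3_grip's own z axis and vertical below 0.1 rad) or (horizontal distance between core3_grip and socket2_mouth below 0.006 m and z of core3_grip in the frame of socket2_mouth between 0.033 and 0.0385 m and angle between the x axis of core3_grip and the x axis of socket2_mouth, either way round between 1 and 1.45 rad and angle between core3_grip's own z axis and vertical below 0.1 rad) or (horizontal distance between core3_grip and socket3_mouth below 0.006 m and z of core3_grip in the frame of socket3_mouth between 0.033 and 0.0385 m and angle between the x axis of core3_grip and the x axis of socket3_mouth, either way round between 1 and 1.45 rad and angle between core3_grip's own z axis and vertical below 0.1 rad)) and linear speed of each of core1, core2, core3 below 0.02 m/s); the robot touches nothing.
It fails at once if a core was put in a socket before both bolts were home (not (value of joint each of bolt_left, bolt_right above 3.9 rad) and (distance between any of core1_grip, core2_grip, core3_grip and socket1_mouth below 0.045 m or distance between any of core1_grip, core2_grip, core3_grip and socket2_mouth below 0.045 m or distance between any of core1_grip, core2_grip, core3_grip and socket3_mouth below 0.045 m)).
It fails at once if a core was pressed on a socket with more than 40 N (contact force between any of core1, core2, core3 and socket1 above 40 N or contact force between any of core1, core2, core3 and socket2 above 40 N or contact force between any of core1, core2, core3 and socket3 above 40 N).
It fails at once if the tin, padlock or screwdriver was moved more than 3 cm (distance of any of pin_tin, padlock, screwdriver from where it was at the start of the episode above 0.03 m).
Of core1, core2, core3 only 2 to 3 are there at a start; the rules pass over those that are not, and their reading is None.
At some moment in a run one of core1, core2, core3 may be knocked a few centimetres aside while the robot is not near it.
It also fails if it takes over 208 s, if anything falls off the work surface, if the arm or the gripper's body presses on something with over 40 N, if the wrist force passes 120 N, or if a joint passes its speed limit or range.

## Working session

There is one attempt and no reset: what is moved stays moved. The work goes in short steps, Python scripts to look and compute and a tool call to move; the robot and the scene stay as the last step left them, time stands still between calls to the robot, and variables do not carry over. Pictures are saved under pics/ and viewed, at most 14 in all, crops included, and the job is handed in when it is done.

Besides the shell and the picture viewer there is one more tool, called after "Request:" as name(argument=value, ...) on one line, values as JSON. move_arm: Moves the arm, as the interface text tells. Its arguments: {"type":"object","properties":{"rows":{"type":"array"},"newtons":{"type":"number"}},"required":["rows"]}

```bash
mkdir -p pics; python3 - <<'E'
from workcell import *
import cv2
print(state(), grip_depth() if callable(grip_depth) else grip_depth)
for n in ["top","scene","wrist"]:
    print(n,camera_model(n)); cv2.imwrite(f"pics/{n}0.png",snapshot(n))
E
```

```text
{'time': 0.0, 'joint_pos': array([ 1.3080916 ,  0.46941879, -0.04858737,  1.53372455,  0.0241111 ,
        1.14100303, -0.08223185]), 'dq': array([-0.00116713, -0.00088443,  0.00255399,  0.00081291, -0.00308749,
        0.00023341,  0.00058848]), 'joint_efforts': array([-7.52373544e-04, -5.10315371e+01, -4.73683281e-02, -2.37718892e+01,
        1.05400870e-02,  7.59949529e-03,  2.74636847e-07]), 'ee_pos': array([ 156.2469296 , -656.04921676,  230.26371124]), 'orientation': array([-3.11820345e+00, -3.66350447e-01,  4.96230223e-04]), 'ft_force': array([-0.59570731, -0.95982075,  0.44342247]), 'ft_torque': array([ 0.03403197, -0.01470091,  0.01727353]), 'gripper_force': 0.0, 'finger_gap': 85.36602705942919} 18.700000000000003
top {'fx': 484.94578941004374, 'fy': 484.94578941004374, 'cx': 323.37098333739624, 'cy': 239.43697778301527, 'xyz': array([ 3.72827381e+02, -8.75347950e-01,  1.43664632e+03]), 'orientation': array([-2.15714037,  2.18835415, -0.09504863])}
scene {'fx': 485.226650950322, 'fy': 485.226650950322, 'cx': 321.1123007001225, 'cy': 242.38728560169218, 'xyz': array([-242.75005706,  414.82314196,  825.61991955]), 'orientation': array([-1.30558614,  2.15599698, -0.98532348])}
wrist {'fx': 370.7846585489471, 'fy': 370.7846585489471, 'cx': 321.8965441251032, 'cy': 237.55277782974179, 'tool_from_camera': array([[ 5.13465333e-04, -9.57095597e-01, -2.89771902e-01,
         7.40073131e+01],
       [ 9.99999595e-01,  7.05589868e-04, -5.58549084e-04,
         1.31448582e+00],
       [ 7.39044987e-04, -2.89771498e-01,  9.57095571e-01,
        -1.42696011e+02],
       [ 0.00000000e+00,  0.00000000e+00,  0.00000000e+00,
         1.00000000e+00]])}
```

View pics/top0.png

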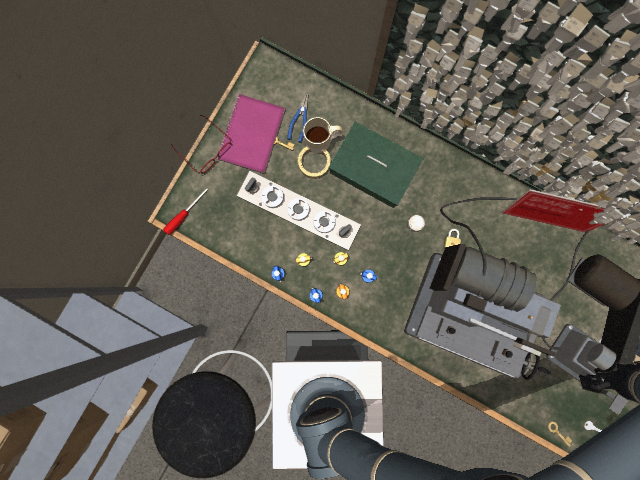

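View pics/scene0.png

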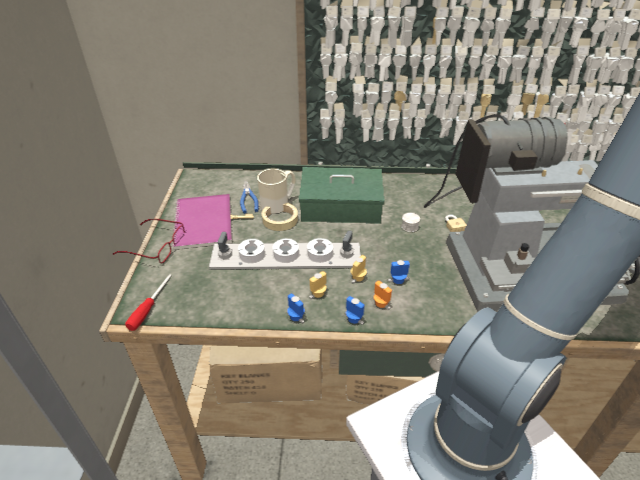

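```bash
cat > h.py <<'E'
import numpy as np, cv2
from scipy.spatial.transform import Rotation as R
from workcell import *
def pose():
    s=state(); return np.array(s["ee_pos"]), R.from_rotvec(s["orientation"]).as_matrix()
def cam(n,p=None):
    m=camera_model(n)
    if n=="wrist":
        t,A=p or pose(); T=np.array(m["tool_from_camera"])
        return m,A@T[:3,3]+t,A@T[:3,:3]
    return m,np.array(m["xyz"]),R.from_rotvec(m["orientation"]).as_matrix()
def ray(c,u,v):
    m,o,A=c; return o,A@np.array([(u-m["cx"])/m["fx"],(v-m["cy"])/m["fy"],1.])
def plane(c,u,v,z):
    o,d=ray(c,u,v); return o+d*(z-o[2])/d[2]
def proj(c,P):
    m,o,A=c; q=A.T@(np.array(P)-o); return q[0]/q[2]*m["fx"]+m["cx"],q[1]/q[2]*m["fy"]+m["cy"]
def tri(c1,p1,c2,p2):
    o1,d1=ray(c1,*p1);o2,d2=ray(c2,*p2)
    k=np.linalg.lstsq(np.c_[d1,-d2],o2-o1,rcond=None)[0]
    a,b=o1+d1*k[0],o2+d2*k[1]; return (a+b)/2,np.linalg.norm(a-b)
def go(P,yaw=None):
    """shift (cm, tool axes), turn (deg) so that TCP is at P, tool down, tool x at world yaw (deg, mod 180 nearest)"""
    t,A=pose(); y0=np.degrees(np.arctan2(A[1,0],A[0,0]))
    if yaw is None: yaw=y0
    yaw=y0+(yaw-y0+90)%180-90
    B=R.from_euler('z',yaw,degrees=True).as_matrix()@np.diag([1,-1,-1.])
    print("shift",(A.T@(np.array(P)-t)/10).round(2),"turn",np.degrees(R.from_matrix(A.T@B).as_rotvec()).round(1),"y0",round(y0,1),"yaw",round(yaw,1),"q7",round(state()["joint_pos"][6],2))
def blobs(mask,amin):
    n,l,s,c=cv2.connectedComponentsWithStats(mask.astype(np.uint8))
    return [(c[i].round(1),s[i,4],l==i) for i in range(1,n) if s[i,4]>=amin]
E
python3 - <<'E'
from h import *
ct,cs=cam("top"),cam("scene"); im=cv2.imread("pics/top0.png"); hs=cv2.cvtColor(im,cv2.COLOR_BGR2HSV)
def P(l,u,v,z): print(l,plane(ct,u,v,z).round(0))
for l,u,v,z in [("jig",299,210,34),("bL",252,185,65),("bR",346,232,65),("screwdriver",185,212,10),("padlock",453,240,15),("tin",416,222,30)]: P(l,u,v,z)
print("motor",tri(ct,(447,268),cs,(472,160)),"head",tri(ct,(583,340),cs,(605,195)))
m=(hs[...,0]>19)&(hs[...,0]<32)&(hs[...,1]>110)&(hs[...,2]>110)
for c,a,_ in blobs(m,15): print("brass",c,a,plane(ct,*c,40).round(0))
crop=im[160:310,220:400]; cv2.imwrite("pics/topc.png",cv2.resize(crop,(720,600),interpolation=cv2.INTER_CUBIC))
E
```

```text
jig [589.  74.  34.]
bL [658. 206.  65.]
bR [519. -61.  65.]
screwdriver [591. 414.  10.]
padlock [ 496. -377.   15.]
tin [ 549. -267.   30.]
motor (array([ 406.93646266, -289.80081826,  278.8834544 ]), np.float64(2.0129443577754884)) head (array([ 248.44406614, -622.7967694 ,  183.54671535]), np.float64(73.33310692470302))
brass [290.1 145. ] 17 [781.  98.  40.]
brass [302.9 258.3] 67 [447.  63.  40.]
brass [340.4 257.5] 78 [448. -45.  40.]
brass [347.  290.1] 16 [354. -62.  40.]
brass [338.2 292.7] 18 [347. -37.  40.]
```

View pics/topc.png

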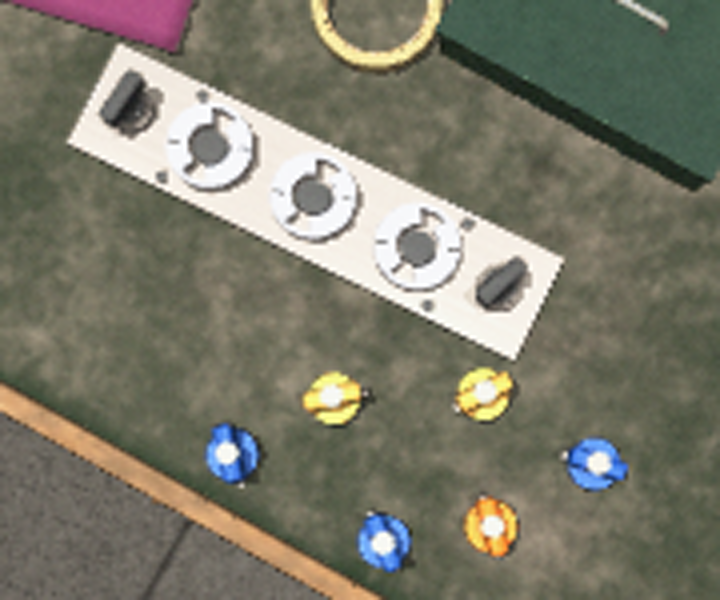

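```bash
python3 - <<'E'
from h import *
go([156,-656,480]); go([450,-450,480])
go([519,-61,300],60)
E
```

```text
shift [-2.000e-02 -6.000e-02 -2.495e+01] turn [-0.1  0.  -0. ] y0 13.4 yaw 13.4 q7 -0.08
shift [ 33.35 -13.29 -24.93] turn [-0.1  0.  -0. ] y0 13.4 yaw 13.4 q7 -0.08
shift [ 49.07 -49.51  -6.88] turn [ -0.1  -0.  -46.6] y0 13.4 yaw 60.0 q7 -0.08
```

Request:
move_arm(rows=[[[0,0,-4,0,0,0,8.5],[0,0,-8,0,0,0,8.5],[0,0,-12,0,0,0,8.5],[0,0,-16,0,0,0,8.5],[0,0,-20,0,0,0,8.5],[0,0,-24,0,0,0,8.5],[0,0,-25,0,0,0,8.5],[0,0,-25,0,0,0,8.5]]])

```text
time: 0.82
ee_pos: [156.7, -657.5, 485.9]
orientation: [3.112, 0.365, 0.002]
ft_force: [0.3, -0.1, -0.4]
finger_gap: 85.2
gripper_force: 0.0
```

```bash
python3 - <<'E'
from h import *
print(state()["joint_pos"]); go([156,-656,480]); go([450,-450,480])
go([519,-61,480],60)
E
```

```text
[ 1.29488184  0.38370694 -0.03295768  1.10041034  0.01247089  1.64940202
 -0.07169423]
shift [-0.03 -0.16  0.59] turn [ 0.5 -0.  -0. ] y0 13.4 yaw 13.4 q7 -0.07
shift [ 33.34 -13.4    0.5 ] turn [ 0.5 -0.  -0. ] y0 13.4 yaw 13.4 q7 -0.07
shift [ 49.06 -49.64   0.21] turn [  0.5   0.2 -46.6] y0 13.4 yaw 60.0 q7 -0.07
```

Request:
move_arm(rows=[[[4,-1.6,0,0,0,0,8.5],[8,-3.2,0,0,0,0,8.5],[12,-4.8,0,0,0,0,8.5],[16,-6.4,0,0,0,0,8.5],[19.6,-8,0,0,0,0,8.5],[23.3,-9.4,0,0,0,0,8.5],[27,-11,0,0,0,0,8.5],[31,-13,0,0,0,0,8.5]]])

```text
time: 1.48
ee_pos: [426.7, -458.7, 478.9]
orientation: [-3.118, -0.366, 0.003]
ft_force: [0.2, -1.7, -0.0]
finger_gap: 85.0
gripper_force: 0.0
```

```bash
python3 - <<'E'
from h import *
print(state()["joint_pos"]); go([490,-100,480],60);go([490,-100,480],100)
E
```

```text
[ 0.87601299  0.3001052  -0.17362     1.23505959  0.05098701  1.61407566
 -0.62497077]
shift [ 14.47 -33.43  -0.04] turn [ -0.2   0.  -46.6] y0 13.4 yaw 60.0 q7 -0.62
shift [ 14.47 -33.43  -0.04] turn [ -0.2  -0.  -86.6] y0 13.4 yaw 100.0 q7 -0.62
```

Request:
move_arm(rows=[[[1.8,-4,0,0,0,-6,8.5],[3.6,-8,0,0,0,-12,8.5],[5.3,-12,0,0,0,-18,8.5],[7,-16,0,0,0,-24,8.5],[8.8,-20,0,0,0,-30,8.5],[10.6,-24,0,0,0,-36,8.5],[12.4,-28,0,0,0,-42,8.5],[14,-32,0,0,0,-46,8.5]]])

```text
time: 2.15
ee_pos: [484.5, -130.3, 479.4]
orientation: [-2.724, -1.562, 0.003]
ft_force: [1.6, -0.5, -0.5]
finger_gap: 85.1
gripper_force: 0.0
```

```bash
python3 - <<'E'
from h import *
print(state()["joint_pos"]); go([480,-40,380],100);cv2.imwrite("pics/w1.png",snapshot("wrist"))
E
```

```text
[ 0.60748854  0.08881602 -0.46887597  1.4994283   0.04006599  1.56569061
 -0.3897116 ]
shift [ 7.58 -4.92  9.94] turn [ -0.2   0.  -40.3] y0 59.7 yaw 100.0 q7 -0.39
```

View pics/w1.png

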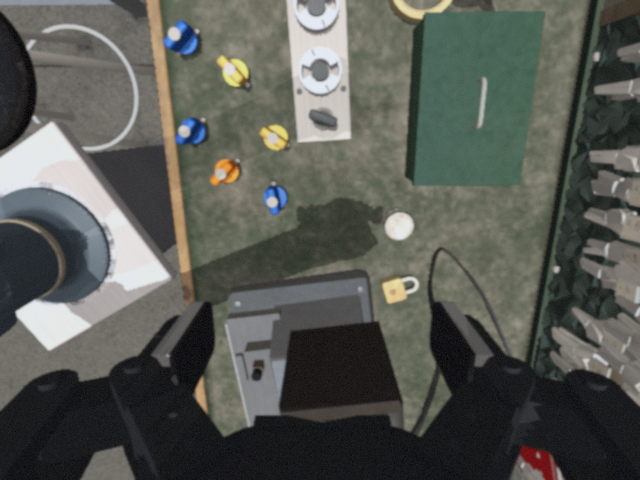

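```bash
python3 - <<'E'
from h import *
go([530,30,480],62);go([530,30,270],62)
E
```

```text
shift [15.19 -3.47  0.1 ] turn [-0.2 -0.3 -1.4] y0 60.6 yaw 62.0 q7 -0.39
shift [15.09 -3.4  21.1 ] turn [-0.2 -0.3 -1.4] y0 60.6 yaw 62.0 q7 -0.39
```

Request:
move_arm(rows=[[[4,-1,0,0,0,0,8.5],[8,-2,1,0,0,0,8.5],[11,-3,4,0,0,0,8.5],[13,-3.4,7,0,0,0,8.5],[15,-3.4,11,0,0,0,8.5],[15,-3.4,15,0,0,0,8.5],[15,-3.4,18,0,0,0,8.5],[15,-3.4,21,0,0,0,8.5]]])

```text
time: 2.87
ee_pos: [530.2, 14.1, 267.3]
orientation: [-2.726, -1.557, 0.006]
ft_force: [-0.0, 1.0, 1.1]
finger_gap: 85.1
gripper_force: 0.0
```

```bash
python3 - <<'E'
from h import *
print(state()["ee_pos"],state()["joint_pos"]);cv2.imwrite("pics/w2.png",snapshot("wrist"))
E
```

```text
[530.21591651  14.10171284 267.29584949] [ 0.38429922  0.25523944 -0.58758334  1.80081143  0.15424672  1.13610113
 -0.78728689]
```

View pics/w2.png

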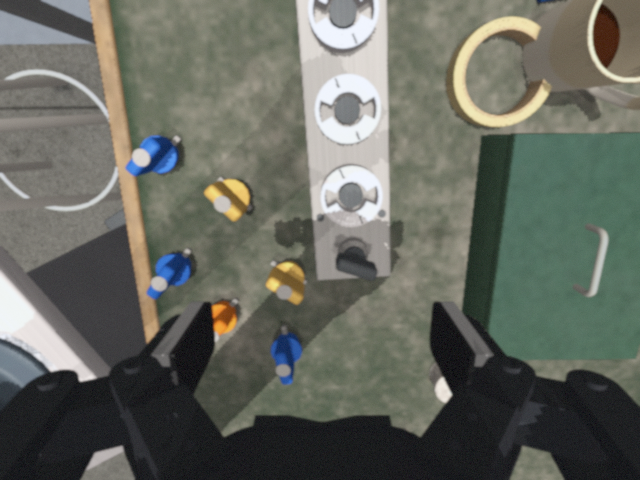

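```bash
python3 - <<'E'
from h import *
c=cam("wrist"); im=cv2.imread("pics/w2.png"); hs=cv2.cvtColor(im,cv2.COLOR_BGR2HSV)
m=(hs[...,1]<22)&(hs[...,2]>205)
S=[]
for ce,a,l in blobs(m,400):
    h=cv2.convexHull(np.argwhere(l)[:,::-1].astype(np.int32).reshape(-1,1,2)); e=cv2.fitEllipse(h)
    print(ce,a,np.round(e[0],1),np.round(e[1],1),plane(c,*e[0],34).round(1))
print("bR top",plane(c,357,262,70).round(1),"ends",plane(c,339,258,70).round(0),plane(c,375,268,70).round(0))
for u,v in [(231,196),(288,283)]: print("core",plane(c,u,v,45).round(0))
for u,v in [(153,150),(169,274),(220,325),(286,362)]: print("decoy",plane(c,u,v,40).round(0))
E
```

```text
[349.1  67.1] 6973 [346.3  52.2] [ 99.6 193.2] [612.4 119.   34. ]
[355.  188.6] 2303 [364.3 191.7] [ 60.7 113.1] [565.6  -0.8  34. ]
[ 33.8 331.3] 3355 [402.3 640.8] [ 60.9 807.4] [ 276.3 -655.8   34. ]
bR top [527.  -49.7  70. ] ends [514. -37.  70.] [539. -64.  70.]
core [451.  64.  45.]
core [450. -43.  45.]
decoy [410. 139.  40.]
decoy [344.  28.  40.]
decoy [356. -50.  40.]
decoy [ 394. -127.   40.]
```

```bash
python3 - <<'E'
from h import *
go([522,-53,170],133)
c=cam("wrist"); t=cam("top")
for u,v in [(345,8),(347,108),(350,195)]: print(plane(c,u,v,34).round(1))
for u,v in [(272.2,197),(298.7,209),(324.5,221.5)]: print(plane(t,u,v,34).round(1))
E
```

```text
shift [-5.87  3.07  9.18] turn [ -0.9  -0.1 -73.6] y0 59.4 yaw 133.0 q7 -0.79
[628.6 150.1  34. ]
[589.6  77.2  34. ]
[551.5   3.5  34. ]
[628.3 151.8  34. ]
[591.7  74.5  34. ]
[ 5.538e+02 -4.000e-01  3.400e+01]
```

Request:
move_arm(rows=[[[-2,1,0,0,0,-7,8.5],[-4,2,0,0,0,-14,8.5],[-5.9,3.1,0,0,0,-21,8.5],[-5.9,3.1,2,0,0,-28,8.5],[-5.9,3.1,4,0,0,-35,8.5],[-5.9,3.1,5,0,0,-42,8.5],[-5.9,3.1,7,0,0,-49,8.5],[-5.9,3.1,9.2,0,0,-56,8.5]]])

```text
time: 3.58
ee_pos: [528.9, -53.0, 179.1]
orientation: [1.671, 2.659, 0.0]
ft_force: [0.5, -0.0, -0.3]
finger_gap: 84.8
gripper_force: 0.0
```

Request:
move_arm(rows=[[[0,0,0,0,0,-6,8.5],[0,0,0,0,0,-12,8.5],[0,0,0,0,0,-18,8.5],[0,0,0,0,0,-18,8.5],[0,0,0,0,0,-18,8.5]]])

```text
time: 4.0
ee_pos: [528.5, -52.9, 179.1]
orientation: [-1.247, -2.883, 0.0]
ft_force: [0.5, 0.0, 0.2]
finger_gap: 85.2
gripper_force: 0.0
```

```bash
python3 - <<'E'
from h import *
print(state()["joint_pos"]);go([522,-53,170],133)
c=cam("wrist"); im=snapshot("wrist");cv2.imwrite("pics/w3.png",im)
E
```

```text
[ 0.6304719   0.39186246 -0.76700606  1.89923211  0.32474813  0.97911276
  0.47099627]
shift [ 0.44 -0.48  0.92] turn [-0.  -0.   0.2] y0 133.2 yaw 133.0 q7 0.47
```

View pics/w3.png

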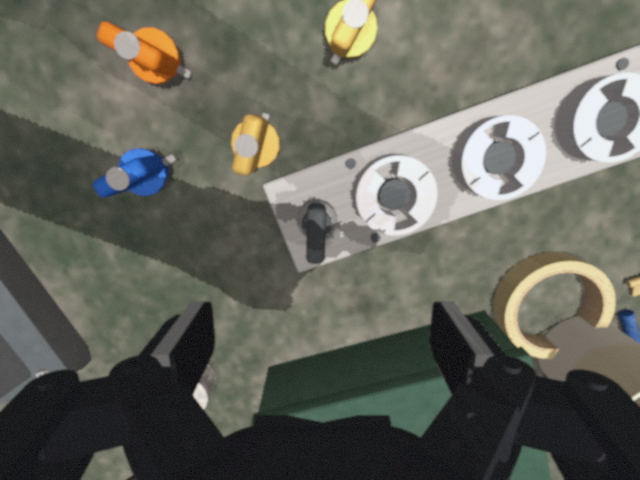

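```bash
python3 - <<'E'
from h import *
c=cam("wrist")
b=plane(c,316,231,70);print("bolt",b.round(1))
S=[plane(c,u,v,34) for u,v in [(617,118),(504,157),(397,195)]]
for s in S: print(s.round(1))
d=S[0]-S[2];print("yaw jig y",np.degrees(np.arctan2(d[1],d[0])),np.linalg.norm(d))
u=d/np.linalg.norm(d); print("bolts from sockets",(S[1]-152*u).round(1),(S[1]+152*u).round(1))
im=cv2.imread("pics/w3.png"); g=im.max(axis=2)
print((g[190:275:3,300:336:2]).tolist().__str__().replace("], [","\n"))
go([b[0],b[1],100],131); go([b[0],b[1],39.5],131)
E
```

```text
bolt [524.3 -55.   70. ]
[633.7 153.2  34. ]
[595.2  78.1  34. ]
[557.1   2.2  34. ]
yaw jig y 63.09401033307398 169.3253445089314
bolts from sockets [526.4 -57.4  34. ] [664.  213.7  34. ]
[[184, 183, 183, 183, 187, 189, 190, 190, 189, 188, 187, 184, 183, 182, 182, 180, 182, 182
187, 189, 190, 189, 188, 187, 185, 185, 184, 183, 181, 183, 183, 181, 182, 181, 180, 181
189, 187, 185, 185, 180, 174, 171, 163, 180, 182, 182, 182, 181, 180, 179, 181, 179, 181
184, 180, 178, 170, 131, 118, 97, 96, 113, 107, 136, 161, 172, 179, 181, 185, 186, 185
184, 170, 114, 96, 85, 86, 72, 71, 75, 79, 92, 107, 108, 115, 151, 177, 183, 183
149, 117, 87, 89, 76, 47, 43, 50, 50, 52, 55, 57, 96, 142, 135, 128, 168, 181
93, 91, 93, 90, 59, 53, 60, 66, 66, 65, 62, 59, 61, 131, 157, 146, 126, 160
90, 90, 93, 84, 75, 83, 89, 89, 88, 90, 93, 87, 82, 130, 162, 157, 153, 147
93, 90, 84, 58, 77, 85, 95, 95, 101, 103, 103, 102, 89, 86, 132, 165, 157, 144
89, 79, 57, 60, 75, 91, 95, 102, 103, 104, 107, 101, 86, 93, 100, 123, 149, 152
89, 68, 62, 63, 58, 58, 66, 82, 103, 104, 105, 97, 86, 91, 106, 118, 155, 153
85, 62
[... 888 characters left out ...]
7, 60, 90, 150, 162, 161, 160, 160
149, 153, 150, 116, 66, 67, 68, 69, 67, 69, 62, 70, 145, 201, 210, 207, 204, 197
153, 153, 149, 146, 115, 89, 74, 74, 72, 75, 99, 157, 194, 191, 176, 156, 136, 128
151, 150, 151, 149, 150, 146, 146, 143, 139, 136, 149, 143, 128, 119, 118, 122, 121, 118
148, 148, 145, 143, 135, 123, 105, 103, 114, 120, 116, 117, 115, 115, 120, 122, 122, 120
132, 120, 105, 90, 91, 88, 102, 119, 121, 116, 114, 109, 113, 116, 123, 126, 131, 125
81, 81, 84, 105, 115, 115, 115, 118, 117, 116, 110, 107, 114, 120, 129, 132, 134, 132]]
shift [ 0.14 -0.46  7.93] turn [-0.  -0.   2.2] y0 133.2 yaw 131.0 q7 0.47
shift [ 0.13 -0.45 13.98] turn [-0.  -0.   2.2] y0 133.2 yaw 131.0 q7 0.47
```

```bash
python3 - <<'E'
from h import *
c=cam("wrist")
for z in (10,44,70):
  for s in (-21,0,21):
    a=np.radians(131); print(z,s,np.round(proj(c,[526.4+s*np.cos(a),-57.4+s*np.sin(a),z])))
im=cv2.imread("pics/w3.png")[150:300,250:450];cv2.imwrite("pics/w3c.png",cv2.resize(im,(800,600),interpolation=cv2.INTER_CUBIC))
E
```

```text
10 -21 [316. 239.]
10 0 [317. 216.]
10 21 [318. 192.]
44 -21 [315. 251.]
44 0 [316. 226.]
44 21 [317. 199.]
70 -21 [315. 263.]
70 0 [316. 235.]
70 21 [317. 206.]
```

View pics/w3c.png

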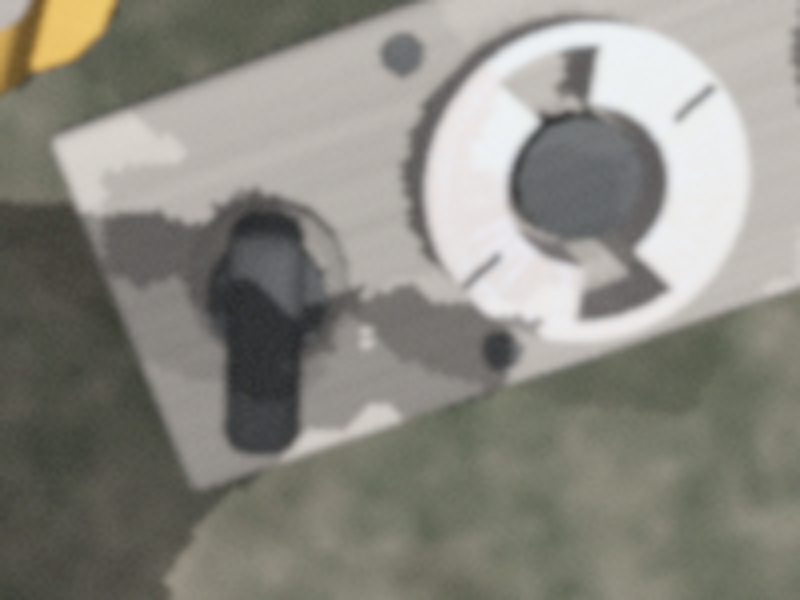

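```bash
python3 - <<'E'
from h import *
go([525.5,-56.5,39.5],131)
E
```

```text
shift [-0.06 -0.47 13.98] turn [-0.  -0.   2.2] y0 133.2 yaw 131.0 q7 0.47
```

Request:
move_arm(rows=[[[0,-0.5,2,0,0,2,8.5],[0,-0.5,5,0,0,2,8.5],[0,-0.5,8,0,0,2,8.5],[0,-0.5,10,0,0,2,8.5],[0,-0.5,12,0,0,2,8.5],[0,-0.5,13.5,0,0,2,8.5],[0,-0.5,14,0,0,2,8.5],[0,-0.5,14,0,0,2,8.5]]])

```text
time: 4.72
ee_pos: [524.4, -56.0, 38.3]
orientation: [-1.293, -2.861, 0.002]
ft_force: [0.5, 0.9, 1.1]
finger_gap: 84.9
gripper_force: 0.0
```

Request:
move_arm(rows=[[[0,0,0,0,0,0,5],[0,0,0,0,0,0,2],[0,0,0,0,0,0,0.5],[0,0,0,0,0,0,0.5],[0,0,0,0,0,0,0.5],[0,0,0,0,0,0,0.5],[0,0,0,0,0,0,0.5],[0,0,0,0,0,0,0.5]]], newtons=40)

```text
time: 5.38
ee_pos: [525.4, -56.1, 39.8]
orientation: [1.293, 2.863, -0.001]
ft_force: [-1.2, -0.9, 5.8]
finger_gap: 13.4
gripper_force: 40.9
```

Request:
move_arm(rows=[[[0,0,0,0,0,6,0.5],[0,0,0,0,0,13,0.5],[0,0,0,0,0,20,0.5],[0,0,0,0,0,27,0.5],[0,0,0,0,0,34,0.5],[0,0,0,0,0,41,0.5],[0,0,0,0,0,48,0.5],[0,0,0,0,0,55,0.5]]])

```text
time: 6.05
ee_pos: [527.2, -55.7, 39.9]
orientation: [2.472, 1.935, 0.006]
ft_force: [3.2, -0.4, -0.6]
finger_gap: 13.3
gripper_force: 40.0
```

Request:
move_arm(rows=[[[0,0,0,0,0,6,0.5],[0,0,0,0,0,13,0.5],[0,0,0,0,0,20,0.5],[0,0,0,0,0,27,0.5],[0,0,0,0,0,34,0.5],[0,0,0,0,0,41,0.5],[0,0,0,0,0,48,0.5],[0,0,0,0,0,55,0.5]]])

```text
time: 6.72
ee_pos: [528.7, -56.9, 39.9]
orientation: [3.086, 0.574, 0.011]
ft_force: [6.2, -2.9, -4.5]
finger_gap: 13.4
gripper_force: 39.6
```

```bash
python3 - <<'E'
from h import *
print(state()["joint_pos"],state()["ft_force"],state()["ft_torque"]);go([525.5,-56.5,39.5],-49)
E
```

```text
[ 0.1371437   0.49151955 -0.13916951  2.03513911  0.11546781  0.61481225
 -1.28296573] [ 6.21754953 -2.92469986 -4.50936971] [-0.5663586  -1.10293859  0.04430936]
shift [-0.28 -0.15  0.04] turn [-0.  -0.4 70.1] y0 21.1 yaw -49.0 q7 -1.28
```

Request:
move_arm(rows=[[[0,0,0,0,0,6,0.5],[0,0,0,0,0,13,0.5],[0,0,0,0,0,20,0.5],[0,0,0,0,0,27,0.5],[0,0,0,0,0,34,0.5],[0,0,0,0,0,41,0.5],[0,0,0,0,0,48,0.5],[0,0,0,0,0,55,0.5]]])

```text
time: 7.38
ee_pos: [528.5, -58.8, 39.9]
orientation: [3.003, -0.918, 0.012]
ft_force: [6.4, -6.5, -3.4]
finger_gap: 13.5
gripper_force: 39.6
```

```bash
python3 - <<'E'
from h import *
print(state()["joint_pos"],state()["ft_force"],state()["ft_torque"]);go([525.5,-56.5,39.5],-49)
E
```

```text
[-0.06251106  0.4878089   0.1170235   2.04720954 -0.09062047  0.60409925
 -2.04919468] [ 6.37515527 -6.46230047 -3.36995281] [-1.26189093 -0.82838429  0.12574325]
shift [-0.38 -0.03  0.04] turn [-0.1 -0.4 15. ] y0 -34.0 yaw -49.0 q7 -2.05
```

Request:
move_arm(rows=[[[-0.1,0,0,0,0,5,0.5],[-0.2,0,0,0,0,11,0.5],[-0.3,0,0,0,0,17,0.5],[-0.3,0,0,0,0,23,0.5],[-0.3,0,0,0,0,27,0.5],[-0.3,0,0,0,0,27,0.5]]])

```text
time: 7.88
ee_pos: [527.7, -59.5, 39.9]
orientation: [2.707, -1.592, 0.021]
ft_force: [9.9, -11.7, -8.3]
finger_gap: 13.1
gripper_force: 39.6
```

```bash
python3 - <<'E'
from h import *
print(state()["joint_pos"],state()["ft_force"],state()["ft_torque"]);go([525.5,-56.5,39.5],-49)
E
```

```text
[-0.16387096  0.49293106  0.24575346  2.05774096 -0.19326818  0.60066988
 -2.42169234] [  9.94029049 -11.678149    -8.30347152] [-2.10696695 -1.67423153 -0.04381602]
shift [-0.37  0.05  0.04] turn [ -0.3  -0.7 -11.9] y0 -60.9 yaw -49.0 q7 -2.42
```

Request:
move_arm(rows=[[[0,0,0,0,0,0,4],[0,0,0,0,0,0,6],[0,0,-2,0,0,0,7],[0,0,-5,0,0,-7,7],[0,0,-5,0,0,-14,7],[0,0,-5,0,0,-21,7],[0,0,-5,0,0,-28,7],[0,0,-5,0,0,-35,7]]])

```text
time: 8.55
ee_pos: [522.2, -53.5, 89.4]
orientation: [-3.066, 0.685, 0.001]
ft_force: [0.2, -0.5, -0.1]
finger_gap: 69.7
gripper_force: 0.0
```

Request:
move_arm(rows=[[[0,0,0,0,0,-7,7],[0,0,0,0,0,-14,7],[0,0,0,0,0,-21,7],[0,0,0,0,0,-28,7],[0,0,0,0,0,-35,7],[0,0,0,0,0,-42,7],[0,0,0,0,0,-49,7],[0,0,0,0,0,-56,7]]])

```text
time: 9.22
ee_pos: [522.1, -53.6, 89.1]
orientation: [-3.028, -0.834, 0.001]
ft_force: [-0.6, 0.3, 0.4]
finger_gap: 69.9
gripper_force: 0.0
```

Request:
move_arm(rows=[[[0,0,0,0,0,-7,7],[0,0,0,0,0,-14,7],[0,0,0,0,0,-21,7],[0,0,0,0,0,-28,7],[0,0,0,0,0,-35,7],[0,0,0,0,0,-42,7],[0,0,0,0,0,-49,7],[0,0,0,0,0,-56,7]]])

```text
time: 9.88
ee_pos: [522.1, -53.6, 89.2]
orientation: [-2.282, -2.158, 0.001]
ft_force: [-0.4, -0.4, -0.6]
finger_gap: 70.0
gripper_force: 0.0
```

```bash
python3 - <<'E'
from h import *
print(state()["joint_pos"]);go([525.5,-56.5,39.5],119)
E
```

```text
[ 0.31402938  0.4304018  -0.36570014  2.00633488  0.22176086  0.74335751
 -0.24124748]
shift [-0.27  0.36  4.97] turn [ -0.   -0.  -32.2] y0 86.8 yaw 119.0 q7 -0.24
```

Request:
move_arm(rows=[[[-0.4,0.5,0,0,0,-7,7],[-0.4,0.5,0,0,0,-14,7],[-0.4,0.5,0,0,0,-21,7],[-0.4,0.5,0,0,0,-28,7],[-0.4,0.5,0,0,0,-32,7],[-0.4,0.5,2,0,0,-32,7],[-0.4,0.5,4,0,0,-32,7],[-0.4,0.5,5,0,0,-32,7]]])

```text
time: 10.55
ee_pos: [525.8, -58.2, 37.5]
orientation: [-1.606, -2.696, 0.002]
ft_force: [0.7, 0.2, 0.2]
finger_gap: 69.9
gripper_force: 0.0
```

Request:
move_arm(rows=[[[0,0,0,0,0,0,4],[0,0,0,0,0,0,0.5],[0,0,0,0,0,0,0.5],[0,0,0,0,0,0,0.5],[0,0,0,0,0,0,0.5],[0,0,0,0,0,0,0.5],[0,0,0,0,0,6,0.5],[0,0,0,0,0,12,0.5]]])

```text
time: 11.22
ee_pos: [527.2, -59.0, 40.4]
orientation: [1.888, 2.511, -0.001]
ft_force: [-2.9, 0.2, 5.7]
finger_gap: 13.2
gripper_force: 39.7
```

Request:
move_arm(rows=[[[0,0,0,0,0,6,0.5],[0,0,0,0,0,12,0.5],[0,0,0,0,0,18,0.5],[0,0,0,0,0,22,0.5],[0,0,0,0,0,26,0.5],[0,0,0,0,0,30,0.5],[0,0,0,0,0,30,0.5]]])

```text
time: 11.8
ee_pos: [527.4, -60.7, 41.1]
orientation: [2.409, 1.997, -0.014]
ft_force: [-4.1, -11.5, 12.6]
finger_gap: 13.6
gripper_force: 374.5
```

```bash
python3 - <<'E'
from h import *
print(state()["joint_pos"],state()["ft_force"],state()["ft_torque"]);go([527,-58,39.5],77)
E
```

```text
[ 0.23829104  0.50151305 -0.26953423  2.02728986  0.2418092   0.64099809
 -0.38075673] [ -4.11119244 -11.52077149  12.62623292] [-2.0778685   1.07420027 10.06526093]
shift [ 0.26 -0.09  0.16] turn [0.2 0.8 2.3] y0 79.3 yaw 77.0 q7 -0.38
```

Request:
move_arm(rows=[[[0,0,0,0,0,-2,0.5],[0,0,0,0,0,-2,4],[0,0,0,0,0,-2,7],[0,0,-2,0,0,-2,7],[0,0,-5,0,0,-2,7],[0,0,-8,0,0,-2,7],[0,0,-11,0,0,-2,7],[0,0,-11,0,0,-2,7]]])

```text
time: 12.47
ee_pos: [531.8, -58.6, 155.5]
orientation: [2.432, 1.976, 0.015]
ft_force: [1.1, 1.1, 0.5]
finger_gap: 70.0
gripper_force: 0.0
```

```bash
python3 - <<'E'
from h import *
print(state()["joint_pos"],state()["ft_force"],state()["ft_torque"]);go([664.5,214,150],141)
E
```

```text
[ 0.29647426  0.340796   -0.32631648  1.94084664  0.14078446  0.86908222
 -0.30848881] [1.07203201 1.14722162 0.50140341] [-0.00773869  0.00769868 -0.01080964]
shift [29.4   7.4   0.72] turn [  0.7   0.2 -62.8] y0 78.2 yaw 141.0 q7 -0.31
```

Request:
move_arm(rows=[[[3.7,0.9,0,0,0,-7,7],[7.4,1.9,0,0,0,-14,7],[11,2.8,0,0,0,-21,7],[14.7,3.7,0,0,0,-28,7],[18.4,4.6,0,0,0,-35,7],[22,5.5,0,0,0,-42,7],[25.8,6.5,0,0,0,-49,7],[29.4,7.4,0,0,0,-56,7]]])

```text
time: 13.13
ee_pos: [659.9, 216.2, 149.1]
orientation: [-1.214, -2.897, -0.002]
ft_force: [1.1, 0.6, 0.3]
finger_gap: 70.2
gripper_force: 0.0
```

Request:
move_arm(rows=[[[0,0,0,0,0,-6,8],[0,0,0,0,0,-6,8],[0,0,0,0,0,-6,8]]])

```text
time: 13.38
ee_pos: [659.0, 213.7, 148.5]
orientation: [-1.071, -2.952, 0.001]
ft_force: [0.0, -0.9, -0.4]
finger_gap: 79.9
gripper_force: 0.0
```

```bash
python3 - <<'E'
from h import *
print(state()["joint_pos"])
go([664.5,214,150],141); c=cam("wrist"); im=snapshot("wrist"); print(proj(c,[664.5,214,70]))
cv2.imwrite("pics/w4.png",im)
E
```

```text
[-0.00190949  0.63760097 -0.5709475   1.54365543  0.37457756  1.0726468
  0.21022043]
shift [-0.4   0.38 -0.15] turn [-0.1 -0.  -0.9] y0 140.1 yaw 141.0 q7 0.21
(np.float64(328.8080659292252), np.float64(252.6552327859797))
```

View pics/w4.png

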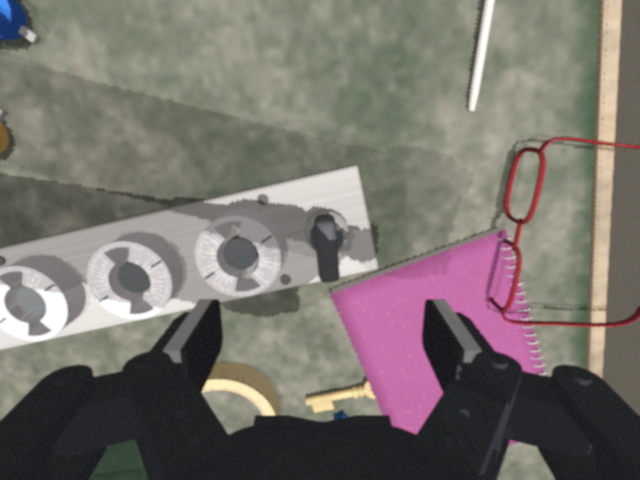

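```bash
python3 - <<'E'
from h import *
c=cam("wrist")
b=plane(c,325.5,249,70);print(b)
S=[plane(c,u,v,34) for u,v in [(239,253),(131,278),(25,303)]]
for s in S: print(s.round(1))
im=cv2.imread("pics/w4.png"); m=(im.max(2)<75)&(np.indices(im.shape[:2])[0]<290)
m[:, :300]=0; m[:,350:]=0
for ce,a,l in blobs(m,200): print(ce,a,cv2.minAreaRect(np.argwhere(l)[:,::-1].astype(np.float32)))
go([664,214,39.5],146)
E
```

```text
[661.48259931 212.83042845  70.        ]
[632.6 154.6  34. ]
[595.1  78.7  34. ]
[556.8   0.6  34. ]
[325.9 249.7] 1148 ((326.5, 247.5), (67.0, 31.0), 90.0)
shift [-0.29  0.43 10.92] turn [-0.1 -0.  -5.9] y0 140.1 yaw 146.0 q7 0.21
```

Request:
move_arm(rows=[[[-0.3,0.3,2,0,0,-6,8],[-0.3,0.3,5,0,0,-6,8],[-0.3,0.3,8,0,0,-6,8],[-0.3,0.3,10,0,0,-6,8],[-0.3,0.3,10.9,0,0,-6,8],[-0.3,0.3,10.9,0,0,-6,8]]])

```text
time: 13.93
ee_pos: [662.0, 212.3, 38.0]
orientation: [-0.913, -3.003, 0.006]
ft_force: [0.4, 0.4, -0.7]
finger_gap: 80.2
gripper_force: 0.0
```

Request:
move_arm(rows=[[[0,0,0,0,0,0,4],[0,0,0,0,0,0,0.5],[0,0,0,0,0,0,0.5],[0,0,0,0,0,0,0.5],[0,0,0,0,0,0,0.5],[0,0,0,0,0,0,0.5],[0,0,0,0,0,0,0.5],[0,0,0,0,0,4,0.5]]])

```text
time: 14.6
ee_pos: [663.3, 214.2, 41.4]
orientation: [1.015, 2.973, -0.002]
ft_force: [-3.1, -2.6, 5.8]
finger_gap: 13.8
gripper_force: 39.8
```

Request:
move_arm(rows=[[[0,0,0,0,0,6,0.5],[0,0,0,0,0,13,0.5],[0,0,0,0,0,20,0.5],[0,0,0,0,0,27,0.5],[0,0,0,0,0,34,0.5],[0,0,0,0,0,41,0.5],[0,0,0,0,0,48,0.5],[0,0,0,0,0,55,0.5]]])

```text
time: 15.27
ee_pos: [663.9, 214.4, 41.5]
orientation: [2.277, 2.163, 0.001]
ft_force: [-0.4, -1.5, 2.7]
finger_gap: 13.6
gripper_force: 39.5
```

Request:
move_arm(rows=[[[0,0,0,0,0,6,0.5],[0,0,0,0,0,13,0.5],[0,0,0,0,0,20,0.5],[0,0,0,0,0,27,0.5],[0,0,0,0,0,34,0.5],[0,0,0,0,0,41,0.5],[0,0,0,0,0,48,0.5],[0,0,0,0,0,55,0.5]]])

```text
time: 15.93
ee_pos: [664.5, 214.0, 41.4]
orientation: [3.018, 0.866, 0.003]
ft_force: [1.7, -1.9, 2.1]
finger_gap: 13.5
gripper_force: 39.4
```

```bash
python3 - <<'E'
from h import *
print(state()["joint_pos"],state()["ft_force"],state()["ft_torque"]);go([664,214,39.5],36)
E
```

```text
[-0.34003118  0.69285193 -0.04879434  1.62319922  0.04449294  0.8246298
 -1.41942238] [ 1.6781674  -1.85569871  2.06997822] [-0.38082836 -0.12649859  0.07617113]
shift [-0.04 -0.02  0.19] turn [ 0.1 -0.1 -4. ] y0 32.0 yaw 36.0 q7 -1.42
```

Request:
move_arm(rows=[[[0,0,0,0,0,6,0.5],[0,0,0,0,0,13,0.5],[0,0,0,0,0,20,0.5],[0,0,0,0,0,27,0.5],[0,0,0,0,0,34,0.5],[0,0,0,0,0,41,0.5],[0,0,0,0,0,48,0.5],[0,0,0,0,0,55,0.5]]])

```text
time: 16.6
ee_pos: [664.5, 213.4, 41.5]
orientation: [3.078, -0.625, 0.004]
ft_force: [0.6, -3.1, 2.5]
finger_gap: 13.4
gripper_force: 39.4
```

```bash
python3 - <<'E'
from h import *
print(state()["joint_pos"],state()["ft_force"],state()["ft_torque"]);go([664,214,39.5],-36)
E
```

```text
[-0.50517127  0.69857906  0.19953741  1.63499444 -0.17180429  0.82344414
 -2.2061491 ] [ 0.59611198 -3.11877783  2.54808424] [-0.60757598 -0.01245138  0.04718986]
shift [-0.07 -0.04  0.2 ] turn [-0.  -0.2 13. ] y0 -23.0 yaw -36.0 q7 -2.21
```

Request:
move_arm(rows=[[[0,0,0,0,0,6,0.5],[0,0,0,0,0,12,0.5],[0,0,0,0,0,17,0.5],[0,0,0,0,0,17,0.5]]])

```text
time: 16.93
ee_pos: [664.4, 213.2, 41.4]
orientation: [2.953, -1.067, 0.004]
ft_force: [1.2, -4.7, 3.9]
finger_gap: 13.3
gripper_force: 39.8
```

Request:
move_arm(rows=[[[0,0,0,0,0,0,4],[0,0,0,0,0,0,6],[0,0,-2,0,0,0,7],[0,0,-5,0,0,-7,7],[0,0,-5,0,0,-14,7],[0,0,-5,0,0,-21,7],[0,0,-5,0,0,-28,7],[0,0,-5,0,0,-35,7]]])

```text
time: 17.6
ee_pos: [662.7, 216.3, 90.2]
orientation: [-3.138, 0.112, 0.001]
ft_force: [0.4, -0.7, -1.4]
finger_gap: 69.8
gripper_force: 0.0
```

Request:
move_arm(rows=[[[0,0,0,0,0,-7,7],[0,0,0,0,0,-14,7],[0,0,0,0,0,-21,7],[0,0,0,0,0,-28,7],[0,0,0,0,0,-35,7],[0,0,0,0,0,-42,7],[0,0,0,0,0,-49,7],[0,0,0,0,0,-56,7]]])

```text
time: 18.27
ee_pos: [662.7, 216.1, 90.1]
orientation: [-2.824, -1.374, 0.0]
ft_force: [-0.4, -0.1, -0.0]
finger_gap: 70.1
gripper_force: 0.0
```

Request:
move_arm(rows=[[[0,0,0,0,0,-7,7],[0,0,0,0,0,-14,7],[0,0,0,0,0,-21,7],[0,0,0,0,0,-28,7],[0,0,0,0,0,-35,7],[0,0,0,0,0,-42,7],[0,0,0,0,0,-49,7],[0,0,0,0,0,-56,7]]])

```text
time: 18.93
ee_pos: [662.8, 216.0, 90.2]
orientation: [-1.849, -2.539, -0.001]
ft_force: [0.9, 0.7, 0.5]
finger_gap: 69.9
gripper_force: 0.0
```

```bash
python3 - <<'E'
from h import *
print(state()["joint_pos"]);go([664.3,213.7,40],140)
E
```

```text
[-0.13853825  0.66401394 -0.35700772  1.58456013  0.26781274  0.94169837
 -0.2722484 ]
shift [-0.27  0.08  5.02] turn [  0.   -0.1 -32.1] y0 107.9 yaw 140.0 q7 -0.27
```

Request:
move_arm(rows=[[[-0.2,0.1,0,0,0,-7,7],[-0.2,0.1,0,0,0,-14,7],[-0.2,0.1,0,0,0,-21,7],[-0.2,0.1,0,0,0,-28,7],[-0.2,0.1,0,0,0,-32,7],[-0.2,0.1,2,0,0,-32,7],[-0.2,0.1,4,0,0,-32,7],[-0.2,0.1,5,0,0,-32,7]]])

```text
time: 19.6
ee_pos: [663.3, 213.5, 38.1]
orientation: [-1.086, -2.944, 0.002]
ft_force: [0.4, -0.6, 0.3]
finger_gap: 70.3
gripper_force: 0.0
```

Request:
move_arm(rows=[[[0,0,0,0,0,0,4],[0,0,0,0,0,0,0.5],[0,0,0,0,0,0,0.5],[0,0,0,0,0,0,0.5],[0,0,0,0,0,0,0.5],[0,0,0,0,0,0,0.5],[0,0,0,0,0,5,0.5],[0,0,0,0,0,10,0.5]]])

```text
time: 20.27
ee_pos: [664.6, 212.8, 41.8]
orientation: [1.348, 2.837, -0.001]
ft_force: [-3.5, -3.2, 5.9]
finger_gap: 13.2
gripper_force: 40.3
```

```bash
python3 - <<'E'
from h import *
print(state()["joint_pos"],state()["ft_force"],state()["ft_torque"]);go([664.3,213.7,40],140)
E
```

```text
[-0.09275502  0.73475109 -0.42260187  1.6044288   0.36504559  0.88218641
  0.03023661] [-3.48675696 -3.2308048   5.89565708] [-0.4808243   0.75434581  0.00449458]
shift [0.09 0.03 0.18] turn [ -0.    0.  -10.8] y0 129.2 yaw 140.0 q7 0.03
```

Request:
move_arm(rows=[[[0,0,0,0,0,5,0.5],[0,0,0,0,0,10,0.5],[0,0,0,0,0,14,0.5],[0,0,0,0,0,18,0.5],[0,0,0,0,0,18,0.5]]])

```text
time: 20.68
ee_pos: [664.3, 212.6, 41.8]
orientation: [1.773, 2.592, -0.003]
ft_force: [-4.3, -2.7, 6.0]
finger_gap: 13.7
gripper_force: 40.4
```

```bash
python3 - <<'E'
from h import *
print(state()["joint_pos"],state()["ft_force"],state()["ft_torque"]);go([664.3,213.7,40],111)
E
```

```text
[-0.14275629  0.72070934 -0.34488162  1.6082736   0.29923077  0.86639534
 -0.23290828] [-4.3433606  -2.71711962  6.01479357] [-0.46973435  0.82420803 -0.04351604]
shift [0.1  0.04 0.18] turn [-0.1  0.1  0.3] y0 111.3 yaw 111.0 q7 -0.23
```

Turned about 215 degrees in all; no stop yet.

Request:
move_arm(rows=[[[0,0,0,0,0,4,0.5],[0,0,0,0,0,8,0.5],[0,0,0,0,0,11,0.5],[0,0,0,0,0,14,0.5],[0,0,0,0,0,16,0.5],[0,0,0,0,0,16,0.5]]])

```text
time: 21.18
ee_pos: [664.5, 211.2, 42.0]
orientation: [2.105, 2.327, -0.006]
ft_force: [-4.2, -4.9, 7.8]
finger_gap: 13.2
gripper_force: 114.4
```

```bash
python3 - <<'E'
from h import *
print(state()["joint_pos"],state()["ft_force"],state()["ft_torque"]);go([664.3,213.7,40],95)
E
```

```text
[-0.1873482   0.71037708 -0.27579413  1.61158365  0.24449389  0.85567095
 -0.46135136] [-4.23536795 -4.93476444  7.81232373] [-1.29774322  0.79093872  1.43922294]
shift [0.25 0.   0.2 ] turn [-0.   0.3  0.7] y0 95.7 yaw 95.0 q7 -0.46
```

Request:
move_arm(rows=[[[0,0,0,0,0,2,0.5],[0,0,0,0,0,2,0.5],[0,0,0,0,0,0,0.5],[0,0,0,0,0,0,4],[0,0,0,0,0,0,7],[0,0,-4,0,0,0,7],[0,0,-8,0,0,0,7],[0,0,-12,0,0,0,7]]])

```text
time: 21.85
ee_pos: [664.6, 213.7, 161.2]
orientation: [-2.114, -2.322, 0.0]
ft_force: [1.2, -1.0, 1.1]
finger_gap: 69.6
gripper_force: 0.0
```

```bash
python3 - <<'E'
from h import *
ct=cam("top"); im=snapshot("top"); cv2.imwrite("pics/top1.png",im); hs=cv2.cvtColor(im,cv2.COLOR_BGR2HSV)
m=(hs[...,0]>19)&(hs[...,0]<32)&(hs[...,1]>110)&(hs[...,2]>110)
for c,a,_ in blobs(m,15): print("brass",c,a,plane(ct,*c,40).round(0))
print(state()["joint_pos"]);go([460,60,160],62)
E
```

```text
brass [290.4 145.2] 17 [781.  97.  40.]
brass [337.1 257.6] 27 [448. -35.  40.]
brass [343.9 254.5] 24 [456. -55.  40.]
[-0.16702588  0.57626251 -0.30907134  1.5197903   0.19154911  1.05914984
 -0.42754323]
shift [-13.58 -22.33   0.78] turn [ 0.8 -0.5 33.3] y0 95.3 yaw 62.0 q7 -0.43
```

Request:
move_arm(rows=[[[-2,-3.3,0,0,0,5,7],[-4,-6.6,0,0,0,10,7],[-6,-9.9,0,0,0,16,7],[-8,-13.2,0,0,0,22,7],[-10,-16.5,0,0,0,27,7],[-12,-19.8,0,0,0,33,7],[-13.6,-22.3,0,0,0,33,7],[-13.6,-22.3,0,0,0,33,7]]])

```text
time: 22.57
ee_pos: [450.8, 53.0, 159.9]
orientation: [2.691, 1.62, -0.007]
ft_force: [-0.2, -0.4, -0.0]
finger_gap: 69.9
gripper_force: 0.0
```

```bash
python3 - <<'E'
from h import *
print(state()["joint_pos"]); c=cam("wrist"); im=snapshot("wrist"); print(c[1])
cv2.imwrite("pics/w5.png",im)
E
```

```text
[-0.03414785  0.20712165 -0.2011195   2.10499545  0.05779522  0.83843597
 -0.75686016]
[486.29548939 117.43912402 302.26061373]
```

View pics/w5.png

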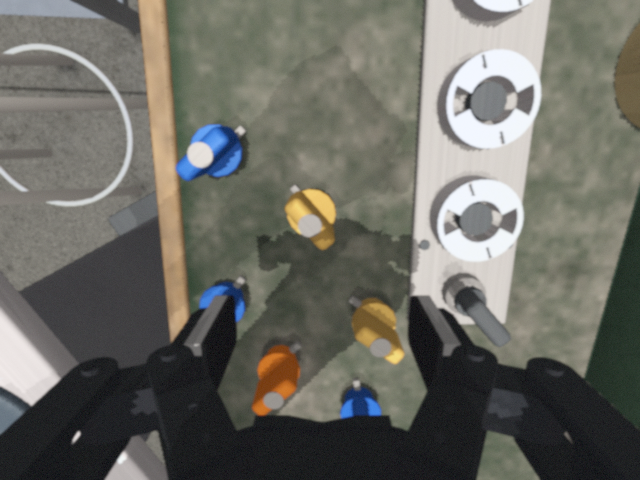

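```bash
python3 - <<'E'
from h import *
c=cam("wrist")
def yaw(a,b): d=b-a; return np.degrees(np.arctan2(d[1],d[0]))%180
for n,disc,col,lug,e1,e2 in [("A",(310,226),(311,213),(294,189),(290,203),(331,243)),("B",(381,349),(373,325),(353,301),(357,322),(401,357))]:
    d=plane(c,*disc,58); k=plane(c,*col,22); l=plane(c,*lug,4)
    print(n,d.round(1),k.round(1),"yaw lug",yaw(k,l).round(1),"yaw turn",yaw(plane(c,*e1,58),plane(c,*e2,58)).round(1))
for u,v in [(494,99),(480,220)]: print("sock",plane(c,u,v,34).round(1))
im=cv2.imread("pics/w5.png")[160:380,250:450]
cv2.imwrite("pics/w5c.png",cv2.resize(im,(545,600),interpolation=cv2.INTER_CUBIC))
E
```

```text
A [450.8  64.8  58. ] [450.9  65.6  22. ] yaw lug 104.1 yaw turn 106.8
B [452.7 -45.6  58. ] [451.4 -45.3  22. ] yaw lug 111.8 yaw turn 111.2
sock [600.6  79.9  34. ]
sock [561.8   4.3  34. ]
```

View pics/w5c.png

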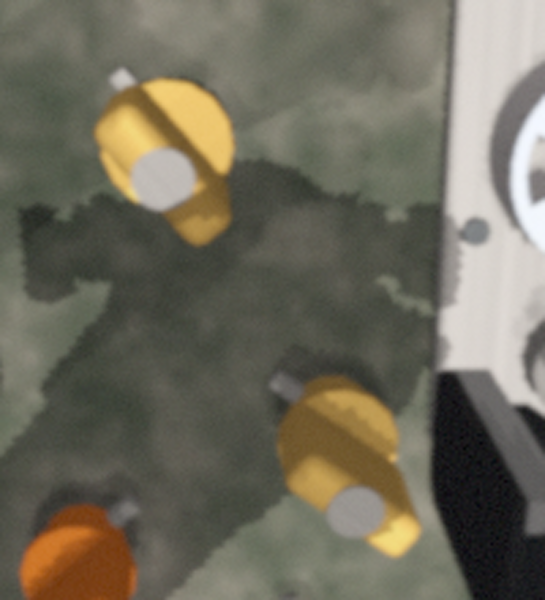

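```bash
cat >> h.py <<'E'
def discs(c,im,z):
    """light discs on top of brass turns"""
    hs=cv2.cvtColor(im,cv2.COLOR_BGR2HSV); out=[]
    br=(hs[...,0]>17)&(hs[...,0]<33)&(hs[...,1]>110)&(hs[...,2]>80)
    for ce,a,l in blobs(br,300):
        p=np.argwhere(l)[:,::-1].astype(np.int32); hull=np.zeros(im.shape[:2],np.uint8)
        cv2.fillConvexPoly(hull,cv2.convexHull(p.reshape(-1,1,2)),1)
        hull=cv2.dilate(hull,np.ones((9,9)))
        d=blobs((hull>0)&(hs[...,1]<45)&(hs[...,2]>110),60)
        if d:
            b=max(d,key=lambda t:t[1]); e=cv2.fitEllipse(cv2.convexHull(np.argwhere(b[2])[:,::-1].astype(np.int32).reshape(-1,1,2)))
            out.append((np.round(e[0],1),np.round(e[1],0),plane(c,*e[0],z).round(1)))
    return out
E
python3 - <<'E'
from h import *
c=cam("wrist"); print(discs(c,cv2.imread("pics/w5.png"),58)); print(pose()[0])
c=cam("wrist"); print(discs(c,snapshot("wrist"),58))
go([449.5,63.5,120],105)
E
```

```text
[(array([309.5, 225.6]), array([21., 24.]), array([450.6,  65.2,  58. ])), (array([208.5,  77. ]), array([108., 696.]), array([440.6, 176.6,  58. ]))]
[453.87252606  55.19075735 160.5354845 ]
[(array([306.5, 230.1]), array([21., 24.]), array([447.3,  63.3,  58. ])), (array([692.8, 793.4]), array([ 127., 1029.]), array([ 527., -815.,   58.]))]
shift [ 0.3  -0.88  4.09] turn [  0.1  -0.  -42.7] y0 62.3 yaw 105.0 q7 -0.76
```

Request:
move_arm(rows=[[[0.3,-0.8,0,0,0,-7,7],[0.3,-0.8,1,0,0,-14,7],[0.3,-0.8,2,0,0,-21,7],[0.3,-0.8,3,0,0,-28,7],[0.3,-0.8,4,0,0,-35,7],[0.3,-0.8,4,0,0,-42.5,7],[0.3,-0.8,4,0,0,-42.5,7],[0.3,-0.8,4,0,0,-42.5,7]]])

```text
time: 23.33
ee_pos: [451.3, 64.3, 120.4]
orientation: [1.917, 2.488, 0.003]
ft_force: [1.1, 1.4, -0.4]
finger_gap: 70.1
gripper_force: 0.0
```

```bash
python3 - <<'E'
from h import *
for i in range(2):
  c=cam("wrist");im=snapshot("wrist"); print(pose()[0],discs(c,im,58))
cv2.imwrite("pics/w6.png",im)
E
```

```text
[451.1378571   64.16275149 120.55709448] [(array([328.3, 223.5]), array([30., 47.]), array([450.3,  83.8,  58. ])), (array([270. , 385.6]), array([27., 64.]), array([441.8, -32.1,  58. ]))]
[450.94487013  63.94661616 120.64539038] [(array([327.7, 210.7]), array([ 9., 33.]), array([447.8,  90.7,  58. ])), (array([270.5, 384.8]), array([28., 64.]), array([441.9, -31.8,  58. ]))]
```

View pics/w6.png

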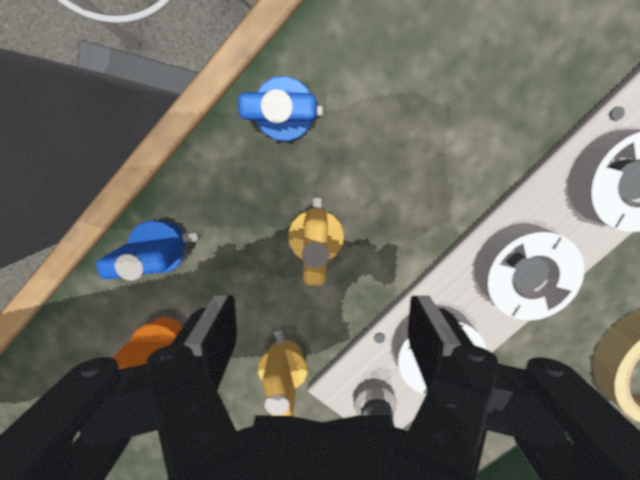

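```bash
python3 - <<'E'
from h import *
c=cam("wrist")
d=plane(c,315,254,58); k=plane(c,316,235,22); print(d,k)
for u,v in [(535,275),(637,183)]: print("sock",plane(c,u,v,34).round(1))
p=(d+k)/2; go([p[0],p[1],27.5])
E
```

```text
[447.18403675  63.43267273  58.        ] [447.0158415   64.44836076  22.        ]
sock [594.5  78.3  34. ]
sock [630.1 151.1  34. ]
shift [ 0.09 -0.39  9.31] turn [ 0.1 -0.  -0. ] y0 104.8 yaw 104.8 q7 -0.11
```

Request:
move_arm(rows=[[[0.1,-0.4,2,0,0,0,7],[0.1,-0.4,4,0,0,0,7],[0.1,-0.4,6,0,0,0,7],[0.1,-0.4,8,0,0,0,7],[0.1,-0.4,9.2,0,0,0,7],[0.1,-0.4,9.2,0,0,0,5],[0.1,-0.4,9.2,0,0,0,3],[0.1,-0.4,9.2,0,0,0,2]]])

```text
time: 24.1
ee_pos: [446.7, 63.6, 29.1]
orientation: [1.915, 2.489, 0.002]
ft_force: [-0.3, -0.7, 0.2]
finger_gap: 34.1
gripper_force: 0.0
```

Request:
move_arm(rows=[[[0,0,0,0,0,0,1],[0,0,0,0,0,0,0.5],[0,0,0,0,0,0,0.5],[0,0,0,0,0,0,0.5],[0,0,0,0,0,0,0.5],[0,0,0,0,0,0,0.5]]])

```text
time: 24.6
ee_pos: [446.8, 63.5, 29.4]
orientation: [1.914, 2.489, 0.003]
ft_force: [0.2, 0.4, 6.5]
finger_gap: 13.5
gripper_force: 40.7
```

```bash
python3 - <<'E'
from h import *
s=state();print(s["ee_pos"],s["ft_force"],s["finger_gap"]); go([557.8,1.8,110],153.3);go([557.8,1.8,110])
E
```

```text
[446.75823325  63.4627314   29.36652099] [0.19765021 0.36613834 6.4887743 ] 13.52774049736047
shift [-8.81  9.17 -8.04] turn [  0.1   0.1 -48.4] y0 104.9 yaw 153.3 q7 -0.2
shift [-8.81  9.17 -8.04] turn [0.1 0.  0. ] y0 104.9 yaw 104.9 q7 -0.2
```

Request:
move_arm(rows=[[[0,0,-3,0,0,0,0.5],[0,0,-6,0,0,0,0.5],[0,0,-9,0,0,-6,0.5],[0,0,-9,0,0,-13,0.5],[0,0,-9,0,0,-20,0.5],[0,0,-9,0,0,-27,0.5],[0,0,-9,0,0,-34,0.5],[0,0,-9,0,0,-41,0.5]]])

```text
time: 25.27
ee_pos: [445.5, 63.0, 118.5]
orientation: [0.913, 3.006, -0.0]
ft_force: [0.1, 0.3, -1.3]
finger_gap: 13.2
gripper_force: 39.7
```

```bash
python3 - <<'E'
from h import *
s=state();print(s["ee_pos"],s["ft_force"],s["finger_gap"]); go([634.2,153.7,115],153.3)
E
```

```text
[445.54070181  62.97866485 118.50198374] [ 0.13254768  0.26814796 -1.34748982] 13.17107039931973
shift [-10.64  18.03   0.35] turn [-0.   0.  -7.1] y0 146.2 yaw 153.3 q7 0.55
```

Request:
move_arm(rows=[[[-2,3.4,0,0,0,-3,0.5],[-4,6.8,0,0,0,-6,0.5],[-6,10.2,0,0,0,-7,0.5],[-8,13.6,0,0,0,-7,0.5],[-10,17,0,0,0,-7,0.5],[-10.6,18,0,0,0,-7,0.5],[-10.6,18,0,0,0,-7,0.5],[-10.6,18,0,0,0,-7,0.5]]])

```text
time: 25.93
ee_pos: [633.9, 152.7, 117.5]
orientation: [-0.736, -3.053, 0.001]
ft_force: [-0.4, -0.1, -0.7]
finger_gap: 13.3
gripper_force: 39.8
```

Request:
move_arm(rows=[[[0,0,0,0,0,0,0.5],[0,0,0,0,0,0,0.5],[0,0,0,0,0,0,0.5]]])

```text
time: 26.18
ee_pos: [633.6, 151.9, 118.5]
orientation: [-0.737, -3.054, 0.002]
ft_force: [-1.0, -0.4, -0.5]
finger_gap: 13.3
gripper_force: 39.8
```

```bash
python3 - <<'E'
from h import *
go([634.2,153.7,110],153.3);c=cam("wrist");im=snapshot("wrist");cv2.imwrite("pics/w7.png",im);print(pose()[0],pose()[0]-c[1])
cv2.imwrite("pics/w7c.png",cv2.resize(im[150:450,160:560],(800,600),interpolation=cv2.INTER_CUBIC))
E
```

```text
shift [0.02 0.19 0.85] turn [-0.1  0.  -0.4] y0 152.9 yaw 153.3 q7 0.55
[633.79786211 152.0503661  118.62432588] [  65.39209668  -32.44419278 -142.58872453]
```

View pics/w7c.png

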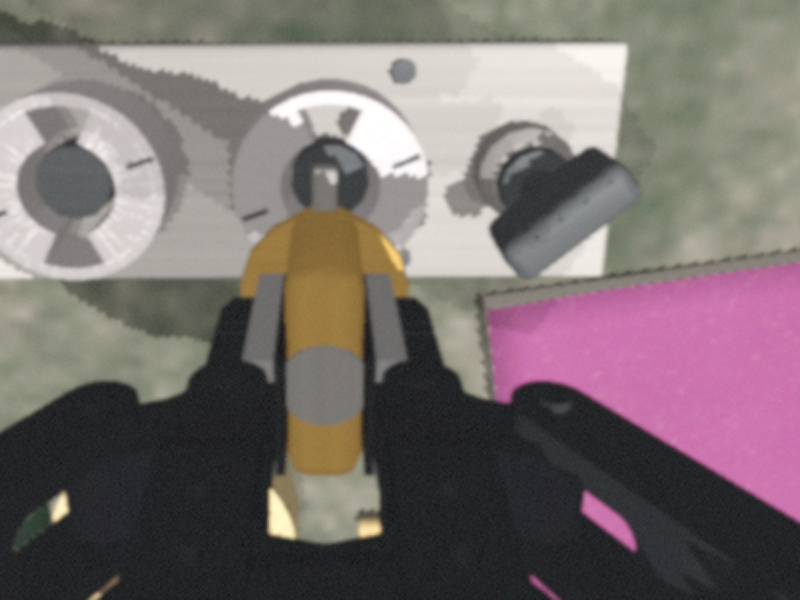

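```bash
python3 - <<'E'
from h import *
c=cam("wrist"); t,A=pose()
d=plane(c,322.5,343,t[2]+28.6); s=plane(c,325.5,241,34)
s2=plane(c,160+75/2,150+186/2,34)
print("disc in tool",A.T@(d-t),"sock in tool",A.T@(s-t),s,s2)
l=plane(c,160+324/2,150+168/2,t[2]-26); print("lug tip in tool",A.T@(l-t))
E
```

```text
disc in tool [ -0.37474271  -0.57093612 -28.5995104 ] sock in tool [ 1.84661067  1.58763644 84.62271831] [632.87579929 154.2431461   34.        ] [596.56676072  80.32684555  34.        ]
lug tip in tool [23.62806742 -0.71864638 25.99321946]
```

Request:
move_arm(rows=[[[0.1,0.2,1,0,0,0,0.5],[0.1,0.2,2.5,0,0,0,0.5],[0.1,0.2,4,0,0,0,0.5],[0.1,0.2,4.7,0,0,0,0.5],[0.1,0.2,5,0,0,0,0.5],[0.1,0.2,5,0,0,0,0.5],[0.1,0.2,5,0,0,0,0.5]]])

```text
time: 26.82
ee_pos: [634.8, 155.3, 68.6]
orientation: [0.736, 3.054, 0.001]
ft_force: [-0.3, 0.2, -0.0]
finger_gap: 13.2
gripper_force: 39.9
```

Request:
move_arm(rows=[[[0,0,0.2,0,0,0,0.5],[0,0,0.4,0,0,0,0.5],[0,0,0.6,0,0,0,0.5],[0,0,0.8,0,0,0,0.5],[0,0,0.9,0,0,0,0.5],[0,0,0.9,0,0,0,0.5]]])

```text
time: 27.32
ee_pos: [634.3, 155.0, 59.0]
orientation: [-0.736, -3.054, 0.001]
ft_force: [-0.3, -0.2, -1.1]
finger_gap: 13.3
gripper_force: 39.9
```

Request:
move_arm(rows=[[[0,0,0.2,0,0,0,0.5],[0,0,0.4,0,0,0,0.5],[0,0,0.6,0,0,0,0.5],[0,0,0.8,0,0,0,0.5],[0,0,1,0,0,0,0.5],[0,0,1.15,0,0,0,0.5],[0,0,1.15,0,0,0,0.5]]])

```text
time: 27.9
ee_pos: [634.8, 155.2, 48.2]
orientation: [0.736, 3.053, 0.0]
ft_force: [-1.4, -0.5, 5.5]
finger_gap: 13.3
gripper_force: 40.9
```

```bash
python3 - <<'E'
from h import *
s=state();print(s["ee_pos"],s["ft_force"],s["ft_torque"],s["finger_gap"])
E
```

```text
[634.79907943 155.20896958  48.19416459] [-1.44067812 -0.53527781  5.47090607] [-0.19264864  0.40107489 -0.0357032 ] 13.304401949118649
```

Request:
move_arm(rows=[[[0,0,0.1,0,0,5,0.5],[0,0,0.1,0,0,11,0.5],[0,0,0.1,0,0,17,0.5],[0,0,0.1,0,0,23,0.5],[0,0,0.1,0,0,29,0.5],[0,0,0.1,0,0,35,0.5],[0,0,0.1,0,0,41,0.5],[0,0,0.1,0,0,47,0.5]]])

```text
time: 28.57
ee_pos: [635.3, 155.0, 47.7]
orientation: [1.898, 2.501, 0.002]
ft_force: [-1.2, 0.3, 5.6]
finger_gap: 13.3
gripper_force: 40.9
```

```bash
python3 - <<'E'
from h import *
s=state();print(s["ee_pos"],s["ft_force"],s["ft_torque"],s["finger_gap"]);go(s["ee_pos"],82.2)
E
```

```text
[635.26854009 155.01169703  47.72783961] [-1.22218645  0.31316595  5.62131474] [-0.22079847  0.29892793  0.06357983] 13.26078494488799
shift [0. 0. 0.] turn [ 0.1  0.  23.4] y0 105.6 yaw 82.2 q7 -0.18
```

Request:
move_arm(rows=[[[0,0,0,0,0,5,0.5],[0,0,0,0,0,10,0.5],[0,0,0,0,0,15,0.5],[0,0,0,0,0,19,0.5],[0,0,0,0,0,22,0.5],[0,0,0,0,0,23.5,0.5],[0,0,0,0,0,23.5,0.5]]])

```text
time: 29.15
ee_pos: [634.5, 155.1, 47.6]
orientation: [2.363, 2.069, -0.0]
ft_force: [-2.9, -1.2, 6.6]
finger_gap: 13.2
gripper_force: 41.0
```

```bash
python3 - <<'E'
from h import *
s=state();print(s["ee_pos"],s["ft_force"],s["ft_torque"],s["finger_gap"]);go(s["ee_pos"],82.2)
E
```

```text
[634.5458751  155.09187665  47.57800498] [-2.94674153 -1.15835941  6.58552269] [-0.21534586  0.54760357  0.08007886] 13.219603908488375
shift [0. 0. 0.] turn [0.  0.  0.2] y0 82.4 yaw 82.2 q7 -0.52
```

Request:
move_arm(rows=[[[0,0,0,0,0,1,0.5],[0,0,-0.2,0,0,1,0.5],[0,0,-0.4,0,0,1,0.5],[0,0,-0.5,0,0,1,0.5],[0,0,-0.6,0,0,1,0.5],[0,0,-0.6,0,0,1,0.5]]])

```text
time: 29.65
ee_pos: [634.3, 155.1, 52.7]
orientation: [-2.381, -2.049, 0.001]
ft_force: [-1.9, 0.2, 1.9]
finger_gap: 13.2
gripper_force: 40.2
```

Request:
move_arm(rows=[[[0,0,0,0,0,0,2],[0,0,0,0,0,0,3.5],[0,0,0,0,0,0,4],[0,0,-3,0,0,0,4],[0,0,-6,0,0,0,4],[0,0,-10,0,0,0,7],[0,0,-12,0,0,0,7],[0,0,-12,0,0,0,7]]])

```text
time: 30.32
ee_pos: [638.1, 156.1, 179.1]
orientation: [2.379, 2.045, 0.016]
ft_force: [0.8, -1.0, 0.3]
finger_gap: 69.7
gripper_force: 0.0
```

```bash
python3 - <<'E'
from h import *
go([452,-30,170],112)
ct=cam("top"); im=snapshot("top"); hs=cv2.cvtColor(im,cv2.COLOR_BGR2HSV)
m=(hs[...,0]>19)&(hs[...,0]<32)&(hs[...,1]>110)&(hs[...,2]>100)
for c,a,_ in blobs(m,15): print("brass",c,a,plane(ct,*c,40).round(0))
E
```

```text
shift [-21.19 -15.61   0.64] turn [  0.7  -0.1 -30.6] y0 81.4 yaw 112.0 q7 -0.51
brass [290.4 144.8] 16 [782.  97.  40.]
brass [344.1 256.6] 32 [450. -55.  40.]
```

Request:
move_arm(rows=[[[-3.2,-2.2,0,0,0,-5,7],[-6.4,-4.4,0,0,0,-10,7],[-9.6,-6.6,0,0,0,-15,7],[-12.8,-8.8,0,0,0,-20,7],[-16,-11,0,0,0,-25,7],[-19.2,-13.2,0,0,0,-30,7],[-22.4,-15.5,2,0,0,-30.6,7],[-22.4,-15.5,4,0,0,-30.6,7]]])

```text
time: 31.03
ee_pos: [442.4, -48.8, 131.9]
orientation: [-1.766, -2.597, 0.007]
ft_force: [-0.5, -0.7, -1.3]
finger_gap: 69.9
gripper_force: 0.0
```

Request:
move_arm(rows=[[[0,0,0,0,0,0,7],[0,0,0,0,0,0,7],[0,0,0,0,0,0,7],[0,0,0,0,0,0,7]]])

```text
time: 31.37
ee_pos: [449.4, -42.1, 133.6]
orientation: [1.753, 2.605, 0.002]
ft_force: [0.1, -0.3, -0.5]
finger_gap: 70.1
gripper_force: 0.0
```

```bash
python3 - <<'E'
from h import *
c=cam("wrist"); im=snapshot("wrist"); print(pose()[0],discs(c,im,58)); cv2.imwrite("pics/w8.png",im); np.save("p8.npy",np.r_[c[1],c[2].ravel()])
E
```

```text
[449.28204542 -42.16338332 133.58346557] [(array([186.9, 169.8]), array([20., 45.]), array([358.8, -27.3,  58. ])), (array([333.1, 211. ]), array([ 7., 23.]), array([447. , -17.9,  58. ])), (array([316.6, 261.3]), array([ 5., 16.]), array([449.9, -51.6,  58. ]))]
```

View pics/w8.png

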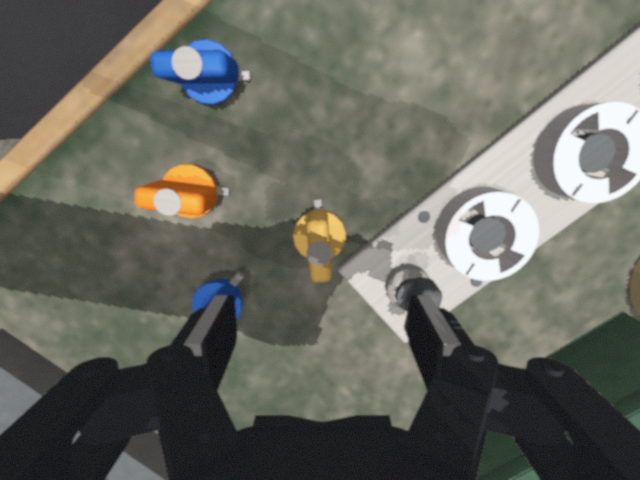

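```bash
python3 - <<'E'
from h import *
c=cam("wrist")
d=plane(c,320,252,58); k=plane(c,320,235,22); print(d,k)
for u,v in [(491,236),(601,152)]: print("sock",plane(c,u,v,34).round(1))
p=(d+k)/2; go([p[0],p[1],27.5])
E
```

```text
[449.42436985 -45.15668205  58.        ] [449.17666798 -44.81470279  22.        ]
sock [556.2   1.7  34. ]
sock [593.5  77.3  34. ]
shift [-0.26 -0.13 10.61] turn [0.1 0.  0. ] y0 112.1 yaw 112.1 q7 0.32
```

Request:
move_arm(rows=[[[-0.3,-0.1,2,0,0,0,4.5],[-0.3,-0.1,4,0,0,0,4.5],[-0.3,-0.1,6,0,0,0,4.5],[-0.3,-0.1,8,0,0,0,4.5],[-0.3,-0.1,9.5,0,0,0,4.5],[-0.3,-0.1,10.5,0,0,0,4.5],[-0.3,-0.1,10.5,0,0,0,4.5]]])

```text
time: 32.0
ee_pos: [447.5, -45.7, 26.5]
orientation: [-1.754, -2.604, 0.002]
ft_force: [-0.5, -0.5, -0.0]
finger_gap: 44.9
gripper_force: 0.0
```

Request:
move_arm(rows=[[[0,0,0,0,0,0,3],[0,0,0,0,0,0,2],[0,0,0,0,0,0,1],[0,0,0,0,0,0,0.5],[0,0,0,0,0,0,0.5],[0,0,0,0,0,0,0.5],[0,0,0,0,0,0,0.5]]])

```text
time: 32.58
ee_pos: [449.0, -46.4, 28.9]
orientation: [1.756, 2.603, 0.002]
ft_force: [-0.2, 0.7, 6.2]
finger_gap: 13.3
gripper_force: 40.0
```

Request:
move_arm(rows=[[[0,0,-3,0,0,0,0.5],[0,0,-6,0,0,0,0.5],[0,0,-9,0,0,-6,0.5],[0,0,-9,0,0,-13,0.5],[0,0,-9,0,0,-20,0.5],[0,0,-9,0,0,-27,0.5],[0,0,-9,0,0,-34,0.5],[0,0,-9,0,0,-40.8,0.5]]])

```text
time: 33.25
ee_pos: [447.5, -46.5, 117.9]
orientation: [-0.73, -3.056, 0.001]
ft_force: [-0.4, 0.2, -1.6]
finger_gap: 13.4
gripper_force: 39.6
```

```bash
python3 - <<'E'
from h import *
s=state();print(s["ee_pos"],s["ft_force"],s["finger_gap"]); go([557.6,3,115],153)
E
```

```text
[447.48417684 -46.52767898 117.9054216 ] [-0.44986963  0.16798555 -1.58479577] 13.387043833161414
shift [-7.58  9.4   0.29] turn [-0.   0.   0.1] y0 153.1 yaw 153.0 q7 0.98
```

Request:
move_arm(rows=[[[-2,2.4,0,0,0,0,0.5],[-4,4.8,0,0,0,0,0.5],[-6,7.2,0,0,0,0,0.5],[-7.6,9.4,0,0,0,0,0.5],[-7.6,9.4,0,0,0,0,0.5],[-7.6,9.4,0,0,0,0,0.5],[-7.6,9.4,0,0,0,0,0.5],[-7.6,9.4,0,0,0,0,0.5]]])

```text
time: 33.92
ee_pos: [557.1, 1.6, 117.4]
orientation: [-0.74, -3.052, 0.002]
ft_force: [0.1, -1.2, -1.6]
finger_gap: 13.5
gripper_force: 39.7
```

```bash
python3 - <<'E'
from h import *
c=cam("wrist");im=snapshot("wrist");cv2.imwrite("pics/w9.png",im);t,A=pose();print(t)
cv2.imwrite("pics/w9c.png",cv2.resize(im[150:450,160:560],(800,600),interpolation=cv2.INTER_CUBIC)); go([558.4,3.1,68],153)
E
```

```text
[557.21851373   1.50761413 117.63637084]
shift [-0.04  0.2   4.96] turn [-0.1 -0.  -0.3] y0 152.7 yaw 153.0 q7 0.85
```

View pics/w9c.png

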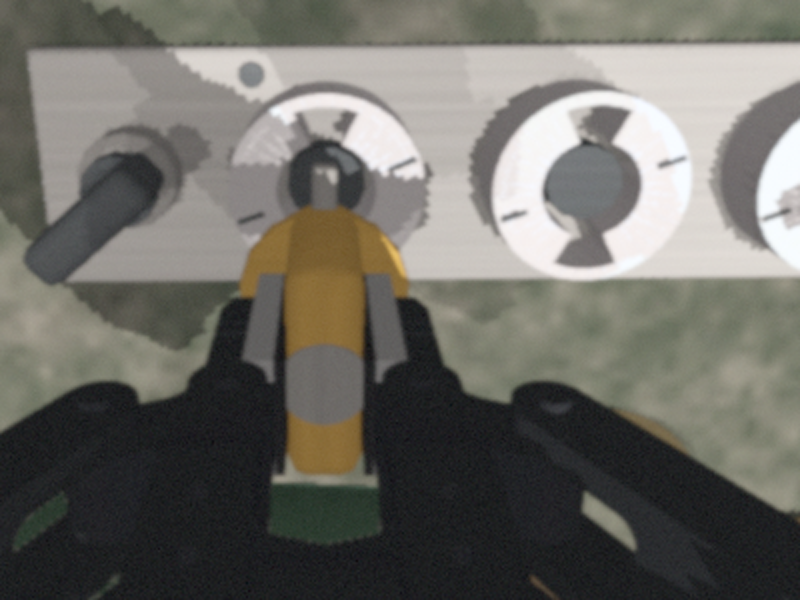

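Request:
move_arm(rows=[[[0,0.2,1,0,0,-0.3,0.5],[0,0.2,2.5,0,0,-0.3,0.5],[0,0.2,4,0,0,-0.3,0.5],[0,0.2,4.7,0,0,-0.3,0.5],[0,0.2,4.9,0,0,-0.3,0.5],[0,0.2,4.9,0,0,-0.3,0.5],[0,0.2,4.9,0,0,-0.3,0.5]]])

```text
time: 34.55
ee_pos: [559.7, 4.3, 69.2]
orientation: [0.731, 3.055, 0.0]
ft_force: [0.3, 0.5, -1.0]
finger_gap: 13.0
gripper_force: 39.8
```

Request:
move_arm(rows=[[[0,0,0.2,0,0,0,0.5],[0,0,0.4,0,0,0,0.5],[0,0,0.6,0,0,0,0.5],[0,0,0.8,0,0,0,0.5],[0,0,0.9,0,0,0,0.5],[0,0,0.9,0,0,0,0.5]]])

```text
time: 35.05
ee_pos: [560.1, 4.3, 62.0]
orientation: [0.731, 3.054, -0.001]
ft_force: [-4.8, -1.4, 14.0]
finger_gap: 13.2
gripper_force: 42.1
```

Request:
move_arm(rows=[[[0,0,-0.5,0,0,0,0.5],[0.1,-0.15,-0.8,0,0,0,0.5],[0.1,-0.15,-0.8,0,0,0,0.5],[0.1,-0.15,-0.8,0,0,0,0.5]]])

```text
time: 35.38
ee_pos: [557.7, 3.2, 67.8]
orientation: [0.731, 3.055, -0.0]
ft_force: [-0.8, -0.3, -2.0]
finger_gap: 13.1
gripper_force: 39.8
```

Request:
move_arm(rows=[[[0,0,0.2,0,0,0,0.5],[0,0,0.4,0,0,0,0.5],[0,0,0.6,0,0,0,0.5],[0,0,0.7,0,0,0,0.5],[0,0,0.7,0,0,0,0.5]]])

```text
time: 35.8
ee_pos: [557.5, 3.4, 60.2]
orientation: [-0.731, -3.054, 0.0]
ft_force: [-0.0, 0.2, -1.0]
finger_gap: 13.2
gripper_force: 39.8
```

Request:
move_arm(rows=[[[0,0,0.2,0,0,0,0.5],[0,0,0.4,0,0,0,0.5],[0,0,0.6,0,0,0,0.5],[0,0,0.8,0,0,0,0.5],[0,0,1,0,0,0,0.5],[0,0,1.2,0,0,0,0.5],[0,0,1.4,0,0,0,0.5],[0,0,1.4,0,0,0,0.5]]])

```text
time: 36.47
ee_pos: [558.0, 3.4, 46.9]
orientation: [0.731, 3.055, -0.0]
ft_force: [-1.7, -0.3, 6.1]
finger_gap: 13.3
gripper_force: 40.8
```

```bash
python3 - <<'E'
from h import *
s=state();print(s["ee_pos"],s["ft_force"],s["ft_torque"],s["finger_gap"]);go(s["ee_pos"],81.5)
E
```

```text
[558.00546374   3.37204851  46.92349712] [-1.70147616 -0.26174474  6.05806552] [-0.07948239  0.43435291  0.02784647] 13.316837122351693
shift [0. 0. 0.] turn [ 0.   0.  71.6] y0 153.1 yaw 81.5 q7 0.81
```

Foot 16 mm below the rim at 6 N. Now the twist.

Request:
move_arm(rows=[[[0,0,0,0,0,5,0.5],[0,0,0,0,0,11,0.5],[0,0,0,0,0,17,0.5],[0,0,0,0,0,23,0.5],[0,0,0,0,0,29,0.5],[0,0,0,0,0,35,0.5],[0,0,0,0,0,41,0.5],[0,0,0,0,0,47,0.5]]])

```text
time: 37.13
ee_pos: [558.7, 2.9, 47.5]
orientation: [1.894, 2.504, 0.001]
ft_force: [-1.5, -1.0, 5.5]
finger_gap: 13.1
gripper_force: 40.8
```

Request:
move_arm(rows=[[[0,0,0,0,0,5,0.5],[0,0,0,0,0,10,0.5],[0,0,0,0,0,15,0.5],[0,0,0,0,0,19,0.5],[0,0,0,0,0,22,0.5],[0,0,0,0,0,24,0.5],[0,0,0,0,0,24,0.5]]])

```text
time: 37.72
ee_pos: [557.8, 2.9, 47.3]
orientation: [2.369, 2.062, -0.001]
ft_force: [-2.4, -1.2, 6.7]
finger_gap: 13.6
gripper_force: 41.0
```

```bash
python3 - <<'E'
from h import *
s=state();print(s["ee_pos"],s["ft_force"],s["ft_torque"],s["finger_gap"]);go(s["ee_pos"],81.5)
E
```

```text
[557.78027108   2.9028752   47.27625577] [-2.36041003 -1.16397164  6.74539475] [-0.23413225  0.60827966  0.03304875] 13.623693491048192
shift [0. 0. 0.] turn [0.  0.1 0.6] y0 82.1 yaw 81.5 q7 -0.2
```

Request:
move_arm(rows=[[[0,0,0,0,0,0.6,0.5],[0,0,-0.2,0,0,0.6,0.5],[0,0,-0.4,0,0,0.6,0.5],[0,0,-0.5,0,0,0.6,0.5],[0,0,-0.6,0,0,0.6,0.5],[0,0,-0.6,0,0,0.6,0.5]]])

```text
time: 38.22
ee_pos: [557.6, 3.0, 52.7]
orientation: [2.38, 2.05, -0.001]
ft_force: [-1.8, -2.1, 0.8]
finger_gap: 13.1
gripper_force: 40.0
```

Request:
move_arm(rows=[[[0,0,0,0,0,0,2],[0,0,0,0,0,0,3.5],[0,0,0,0,0,0,4],[0,0,-3,0,0,0,4],[0,0,-6,0,0,0,4],[0,0,-10,0,0,0,7],[0,0,-14,0,0,0,7],[0,0,-18,0,0,0,7]]])

```text
time: 38.88
ee_pos: [557.6, 3.7, 234.7]
orientation: [-2.38, -2.051, -0.001]
ft_force: [1.0, -0.2, -1.1]
finger_gap: 70.0
gripper_force: 0.0
```

```bash
python3 - <<'E'
from h import *
s=state();print(s["ee_pos"],s["ft_force"]); go([500,30,240],62)
E
```

```text
[557.61179364   3.71929831 234.65766216] [ 1.01967706 -0.15274303 -1.12244871]
shift [ 1.75 -6.09 -0.53] turn [ 0.  -0.  19.5] y0 81.5 yaw 62.0 q7 -0.21
```

Request:
move_arm(rows=[[[1,-4,0,0,0,6,7],[1,-8,0,0,0,12,7],[1,-8,0,0,0,19,7],[1,-8,0,0,0,19,7],[1,-8,0,0,0,19,7],[1,-8,0,0,0,19,7]]])

```text
time: 39.38
ee_pos: [481.5, 25.2, 233.2]
orientation: [2.683, 1.632, 0.002]
ft_force: [0.3, -0.5, 0.3]
finger_gap: 69.7
gripper_force: 0.0
```

```bash
python3 - <<'E'
from h import *
c=cam("wrist"); im=snapshot("wrist"); cv2.imwrite("pics/w10.png",im); hs=cv2.cvtColor(im,cv2.COLOR_BGR2HSV)
print(pose()[0])
for n,x,y in [("S1",634.3,154.7),("S3",557.7,3.1)]:
    u,v=map(int,proj(c,[x,y,83])); print(n,"expected disc px",u,v)
    y0,x0=max(v-60,0),max(u-60,0)
    m=np.zeros(im.shape[:2],bool); w=hs[y0:v+60,x0:u+60]
    m[y0:v+60,x0:u+60]=(w[...,0]>12)&(w[...,0]<33)&(w[...,1]>90)&(w[...,2]>60)
    for ce,a,l in blobs(m,80):
        p=np.argwhere(l)[:,::-1].astype(np.float32); print("  brass",ce,a,cv2.minAreaRect(p))
    g=np.zeros(im.shape[:2],np.uint8); g[y0:v+60,x0:u+60]=cv2.cvtColor(im,cv2.COLOR_BGR2GRAY)[y0:v+60,x0:u+60]
    h=cv2.HoughCircles(g,cv2.HOUGH_GRADIENT,1,15,param1=80,param2=12,minRadius=8,maxRadius=16)
    if h is not None: print("  circles",h[0][:4].round(0).tolist(),[plane(c,q[0],q[1],83).round(1)[:2].tolist() for q in h[0][:4]])
E
```

```text
[481.47255963  25.08376169 233.02224854]
S1 expected disc px 434 -49
S3 expected disc px 417 200
  brass [407.6 194.2] 1221 ((412.9597473144531, 195.7718048095703), (52.922386169433594, 39.978519439697266), 34.99202346801758)
  circles [[396.0, 250.0, 10.0], [386.0, 170.0, 10.0], [408.0, 184.0, 14.0]] [[525.4, -27.6], [545.7, 37.2], [556.0, 19.6]]
```

Request:
move_arm(rows=[[[-2.4,3.2,0,0,0,0,7],[-4.8,6.4,0,0,0,0,7],[-5.8,7.8,0,0,0,0,7],[-5.8,7.8,0,0,0,0,7],[-5.8,7.8,0,0,0,0,7]]])

```text
time: 39.85
ee_pos: [523.5, -63.6, 232.3]
orientation: [-2.687, -1.627, 0.001]
ft_force: [-0.6, 1.2, -0.1]
finger_gap: 69.8
gripper_force: 0.0
```

```bash
cat > chk.py <<'E'
from h import *
import sys
x,y=map(float,sys.argv[1:3])
for rep in range(1):
    c=cam("wrist"); im=snapshot("wrist"); cv2.imwrite(sys.argv[3],im); hs=cv2.cvtColor(im,cv2.COLOR_BGR2HSV)
    u,v=map(int,proj(c,[x,y,83])); print("expected",u,v)
    sub=(slice(max(v-50,0),v+50),slice(u-50,u+50)); w=hs[sub]; m=np.zeros(im.shape[:2],bool)
    m[sub]=(w[...,0]>12)&(w[...,0]<33)&(w[...,1]>90)&(w[...,2]>60)
    b=max(blobs(m,60),key=lambda t:t[1]); p=np.argwhere(b[2])[:,::-1].astype(np.float32); print(b[0],b[1],cv2.minAreaRect(p))
    for i in range(v-40,v+41,4): print("".join("#" if b[2][i,j] else ("o" if hs[i,j,1]<45 and hs[i,j,2]>95 else ".") for j in range(u-40,u+41,2)))
    m2,A=pose(); print("tool yaw",np.degrees(np.arctan2(A[1,0],A[0,0])))
E
python3 chk.py 557.7 3.1 pics/w11.png
```

```text
expected 320 122
[320.7 122.3] 1198 ((320.5735168457031, 122.04412078857422), (47.67660903930664, 43.732139587402344), 30.963756561279297)
ooooooooooooooooooooooooooooooooooooooooo
ooooooooooooooooooooooooooooooooooooooooo
ooooooooooooooooooooooooooooooooooooooooo
oooooooooooooooooo.oooooooooooooooooooooo
oooooooooooooo#######oooooooooooooooooooo
ooooooooooooo############.ooooooooooooooo
ooooooooooooo.##############ooooooooooooo
oooooooooooo#################.ooooooooooo
ooooooooooo######ooooooo.#####.oooooooooo
ooooooooo.#####.oooooooooo#####.ooooooooo
oooooooooo#####ooooooooooo.#####ooooooooo
oooooooooo#####.oooooooooo#####.ooooooooo
oooooooooo.#####.ooooooo.######.ooooooooo
oooooooooooo########..########ooooooooooo
ooooooooooooo.###############oooooooooooo
ooooooooooooooo.############ooooooooooooo
oooooooooooooooooooo.#######ooooooooooooo
oooooooooooooooooooooo...oooooooooooooooo
ooooooooooooooooooooooooooooooooooooooooo
ooooooooooooooooooooooooooooooooooooooooo
ooooooooooooooooooooooooooooooooooooooooo
tool yaw 62.517116034073396
```

Request:
move_arm(rows=[[[3.5,0,0,0,0,0,7],[7,0,0,0,0,0,7],[10.5,0,0,0,0,0,7],[14,0,0,0,0,0,7],[17,-0.2,0,0,0,0,7],[17,-0.2,0,0,0,0,7],[17,-0.2,0,0,0,0,7]]])

```text
time: 40.48
ee_pos: [598.9, 93.5, 232.2]
orientation: [-2.679, -1.639, 0.001]
ft_force: [-0.9, -0.7, -0.5]
finger_gap: 70.1
gripper_force: 0.0
```

```bash
python3 chk.py 634.3 154.7 pics/w12.png
```

```text
expected 325 128
[325.7 128. ] 1204 ((326.0970764160156, 128.061767578125), (47.47513198852539, 43.41021728515625), 32.47119140625)
ooooooooooooooooooooooooooooooooooooooooo
ooooooooooooooooooooooooooooooooooooooooo
ooooooooooooooooooooooooooooooooooooooooo
ooooooooooooooooooooooooooooooooooooooooo
oooooooooooooo.######.ooooooooooooooooooo
ooooooooooooo.###########.ooooooooooooooo
ooooooooooooo.##############.oooooooooooo
oooooooooooo##################ooooooooooo
ooooooooooo######.ooooooo######oooooooooo
oooooooooo######oooooooooo.#####ooooooooo
oooooooooo#####.oooooooooo.#####ooooooooo
oooooooooo######oooooooooo.####.ooooooooo
ooooooooooo######oooooooo######oooooooooo
oooooooooooo########..#######.ooooooooooo
ooooooooooooo.##############ooooooooooooo
oooooooooooooooo############ooooooooooooo
oooooooooooooooooooo.#######ooooooooooooo
oooooooooooooooooooooo...oooooooooooooooo
ooooooooooooooooooooooooooooooooooooooooo
ooooooooooooooooooooooooooooooooooooooooo
ooooooooooooooooooooooooooooooooooooooooo
tool yaw 62.70709425812481
```

```bash
python3 -c "
from workcell import *
print(sign_off())"
```

```text
the job is handed in; nothing more can be done
None
```

I screwed both bolts to their end stops, then loaded the two brass cores on the bench: one locked in socket 1, the other in socket 3, the highest push read being 14 N. I handed the job in at about 40 s, and no verdict came back.

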